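# Set up the core scan bench

## Task

Set up the bench for a core scan: unlock the blanking cap from the bayonet mount (push down, turn it a quarter anticlockwise seen from above, lift) and stand it upright in the parts tray, then fit the scan head in its place - push it down against the spring and turn it a quarter clockwise until it clicks home. Also seat every stone slab that is there flat and square in the jig pocket of its own length, and leave the bottle and the brush undisturbed.

Things in the scene. Friction and masses are not known exactly. Their poses are not given: they have to be found in the camera images.
- mount: Fixed bayonet mount: grey base plate 130 (x) x 96 x 14 mm with an upright round steel socket, 82 mm across, top face 60 mm above the table. Origin: centre of the plate's underside, on the socket axis; z up. Bore 41 mm, with two open entry slots 12 mm wide at +75 and +255 degrees counter-clockwise (from above) from the mount's x axis; white marks on the plate beside them.
- mount_mouth (a point): Centre of the socket's top face, 60 mm above the table. To fit: pins in the slots (bar at +75 degrees from the mount's x), press until the part's foot is 29 to 33 mm above the table, turn 75 degrees clockwise to a stop (bar along the mount's x), let it rise: the pins click up into notches and the foot stays at 38 mm. To unlock: press 6 to 7 mm, turn 75 degrees counter-clockwise, lift.
- plunger (a joint): Travel of the sprung brass plunger in the bore, m, growing downward: 0 free (its face 44 mm above the table, spring 6 N), 0.006 with a part locked in (38 mm, 12 N), 0.013 well pressed (18 N), stop at 0.015.
- cap_bar (a point): Grey plastic blanking cap, locked on the mount at the start, 0.2 kg. The point is in its grip bar (64 mm long in x, 24 thick in y, 36 high: 23 below to 13 above the point); z up. Under the bar a round flange 76 mm across, 8 thick, then the foot; the foot's underside is 63 mm below the point.
- cap_foot (a point): Centre of the underside of the cap's bayonet foot: 38 mm diameter, 32 mm high, with two 8 mm pins along +x and -x (in line with the bar), their axes 8 mm above this point, reaching 29 mm from the axis.
- cap: The cap's body; origin and axes as point cap_foot.
- head_bar (a point): Scan head, standing upright in the tray at the start, about 0.4 kg. The point is in its aluminium grip bar (64 mm long in x, 24 thick in y, 36 high: 23 below to 13 above the point); z up. Under the bar a black round body 76 mm across, 26 high, then the foot; the foot's underside is 81 mm below the point. It fits either way round (half turn).
- head_foot (a point): Centre of the underside of the scan head's bayonet foot, of the same shape as the cap's: 38 mm diameter, 32 mm high, 8 mm pins along +x and -x (in line with the bar), axes 8 mm above this point, reaching 29 mm from the axis.
- head: The scan head's body; origin and axes as point head_foot.
- tray: Fixed shallow aluminium parts tray, 120 mm (x) by 220 mm (y), walls 3 mm thick and 14 mm high, floor about 3 mm above the table. Origin: centre of its underside. The scan head stands in its -y half at the start; the +y half is free for the cap.
- jig: Fixed aluminium scan jig, a plate 150 (x) by 236 (y) by 22 mm with three rectangular pockets, each 8 mm deep, long side along x, 4 mm longer and wider than its slab. Origin: centre of the underside, z up.
- bottle_mid (a point): Bystander: small amber bottle, 38 mm across, 85 mm high; the point is half-way up. Leave alone.
- brush_mid (a point): Bystander: flat brush about 190 mm long lying on the table; the point is near the ferrule, 7 mm up. Leave alone.
- slab_short_mid (a point): Centre of the short sawn stone core slab, 70 (its x) x 44 (y) x 36 mm (z), about 0.27 kg, grey stone with paler bands, lying flat on the table at the start. May be absent (None).
- pocket_short (a point): Centre of the floor of the jig's pocket for the short slab (74 x 48 mm, 8 mm deep), 14 mm above the table; axes as the jig (long side along x).
- slab_medium_mid (a point): Centre of the medium sawn stone core slab, 90 (its x) x 44 (y) x 36 mm (z), about 0.35 kg, grey stone with paler bands, lying flat on the table at the start. May be absent (None).
- pocket_medium (a point): Centre of the floor of the jig's pocket for the medium slab (94 x 48 mm, 8 mm deep), 14 mm above the table; axes as the jig (long side along x).
- slab_long_mid (a point): Centre of the long sawn stone core slab, 110 (its x) x 44 (y) x 36 mm (z), about 0.43 kg, grey stone with paler bands, lying flat on the table at the start. May be absent (None).
- pocket_long (a point): Centre of the floor of the jig's pocket for the long slab (114 x 48 mm, 8 mm deep), 14 mm above the table; axes as the jig (long side along x).
There are look-alikes about, which are no part of the job. What is shaped like the cap but turquoise is not meant. Leave any red look-alike of the part that bears slab_short_mid alone.

How it is judged:
On the way, in this order (a step that is already met when the one before it is completed fails the run):
1. the cap is off the mount (distance between cap_foot and mount above 0.09 m), for 0.2 s.
2. the scan head is locked on the mount (z of head_foot in the frame of mount between 0.0358 and 0.0405 m and x of head_foot in the frame of mount between -0.004 and 0.004 m and y of head_foot in the frame of mount between -0.004 and 0.004 m and angle between the x axis of head_foot and the x axis of mount, either way round below 0.25 rad and angle between head_foot's own z axis and vertical below 0.08 rad and value of joint plunger above 0.0035 m), for 0.3 s.
At the end, for the whole second after the job is handed in: Each slab present lies in its own pocket, on the floor within 3 mm, square within 0.1 rad, level; the scan head is clicked home: foot 36 to 40.5 mm above the table, 4 mm from the axis at most, bar along the mount's x within 0.25 rad; the cap stands upright in the tray; all at rest (all of step 2 and z of slab_short_mid in the frame of pocket_short between 0.015 and 0.0205 m and x of slab_short_mid in the frame of pocket_short between -0.005 and 0.005 m and y of slab_short_mid in the frame of pocket_short between -0.005 and 0.005 m and angle between the x axis of slab_short_mid and the x axis of pocket_short, either way round below 0.1 rad and angle between each of slab_short_mid, slab_medium_mid, slab_long_mid's own z axis and vertical below 0.06 rad and z of slab_medium_mid in the frame of pocket_medium between 0.015 and 0.0205 m and x of slab_medium_mid in the frame of pocket_medium between -0.005 and 0.005 m and y of slab_medium_mid in the frame of pocket_medium between -0.005 and 0.005 m and angle between the x axis of slab_medium_mid and the x axis of pocket_medium, either way round below 0.1 rad and z of slab_long_mid in the frame of pocket_long between 0.015 and 0.0205 m and x of slab_long_mid in the frame of pocket_long between -0.005 and 0.005 m and y of slab_long_mid in the frame of pocket_long between -0.005 and 0.005 m and angle between the x axis of slab_long_mid and the x axis of pocket_long, either way round below 0.1 rad and x of cap_foot in the frame of tray between -0.045 and 0.045 m and y of cap_foot in the frame of tray between -0.095 and 0.095 m and z of cap_foot in the frame of tray between -0.002 and 0.01 m and angle between cap_foot's own z axis and vertical below 0.15 rad and linear speed of each of head, cap below 0.02 m/s); the robot touches nothing.
It fails at once if the bottle is disturbed (distance of bottle_mid from where it was at the start of the episode above 0.03 m).
It fails at once if the brush is disturbed (distance of brush_mid from where it was at the start of the episode above 0.03 m).
Of slab_short, slab_medium, slab_long only 2 to 3 are there at a start; the rules pass over those that are not, and their reading is None.
At some moment in a run one of slab_short, slab_medium, slab_long may be knocked a few centimetres aside while the robot is not near it.
It also fails if it takes over 210 s, if anything falls off the work surface, if the arm or the gripper's body presses on something with over 40 N, if the wrist force passes 120 N, or if a joint passes its speed limit or range.

## Robot

A 6-joint arm with a two-finger parallel gripper is mounted at the origin on the work surface. World frame = base frame: x ahead of the robot, y to its left, z up, the work surface at z = 0. Lengths are in m, angles in rad, forces in N, time in s.
With the tool pointing down it reaches from about 0.375 to 0.9 m from the base axis. Payload 3.1 kg.
Tool frame: the origin (TCP) lies at the centre of the arm's flange, where the gripper is bolted on; the fingertips stand tip_reach ahead of it and the grasp point (between the pads) lies 164 mm ahead of it (tip_reach is the distance from the TCP to the fingertips, in m); z points along the fingers, y is the direction in which the jaws open and shut (so a half turn about z gives the same grasp; the last joint's range is limited). The gripper opens to 87 mm and grips with 3 to 60 N. Pads are 19 mm wide; open, the fingers measure 117 mm over their backs; the gripper's body (75 mm by 190 mm) begins 51 mm behind the grasp point.
Start: joints at [0.967, 0.527, 1.433, -0, 1.181, -0.178], TCP at [0.258, 0.569, 0.405] pointing down, gripper open.
Joint ranges: [-3.08, 3.08], [-0.75, 2.2], [0.22, 2.44], [-1.43, 4.57], [0, 2.65], [-2.85, 2.85]. Speed limits (rad/s): [2.79, 2.79, 3.14, 3.14, 3.14, 3.14].

## Interface

Orientations are given as a unit quaternion [x, y, z, w].
In Python, from rig import get_obs, camera, hand_in, tip_reach gives the robot as it stands. The module is installed in compiled form; this text tells all that it offers.
- The arm moves only by the tool servo_tool, never from a script. Its argument "steps" is one flat list of numbers, 5 for each row, row after row: the finger opening in m, from 0 to 0.087, then the shift along the tool's x, y, z in m, then the turn about the tool's z in rad. A call has 1 to 12 rows; each row is the pose to reach, as a shift and turn from the pose commanded when the call began, along the tool's axes at that moment; what a row does not reach only later rows make up. A row lasts 1/8 s, in which the tool goes at most 62.5 mm and 10.7 degrees, less where a joint would pass 70% of its speed; a pose out of reach is approached as far as the arm can. A call with a gripper value outside its range is refused whole. The fingers move at their own pace and stop on an object; "force" is the grip in N (left out, the last holds). Time passes only in rows, so rows that repeat a pose let the fingers close. It gives the time, the measured TCP pose, the force and the opening at its end, in the units of the state.
- get_obs(): the state, without advancing time (a new reading comes with each control period).
- camera(name): name is "side" or "top"; returns a dict with "pixels" (420x560x3 uint8, blue, green, red), "vertical_fov" (degrees; the focal length in pixels is half the picture's height over the tangent of half this angle, whatever the lens; pixels are square), "cx", "cy" (the principal point, pixels), "T" (4x4, takes a point from camera to world coordinates). Camera axes: x right, y up, looking along -z (the intrinsics and any distortion apply to the point x, -y, -z); pixel columns grow to the right and rows downward; lengths in m; the calibration is good to about 2 mm. A picture is of the moment at which its call begins. There is no depth.
- hand_in(): hands the job in, once; it reports no verdict.
The state is a dict: "time": time; "q": joint angles; "joint_velocities": joint speeds; "joint_torque": joint torques, N m; "position": TCP position; "tool_rot": TCP orientation; "ft_force": force on the tool from outside, world axes, zero at the start; "moment": the same for the moment, N m; "grip_width": finger opening in m.
Only numpy, scipy, OpenCV 4.12 (cv2) and the standard library are available. Lean on these libraries where they do the work, as an engineer would, in place of code of your own. Each camera call takes 0.05 s, during which the arm holds its last target.

## Working session

There is one attempt and no reset: what is moved stays moved. The work goes in short steps, Python scripts to look and compute and a tool call to move; the robot and the scene stay as the last step left them, time stands still between calls to the robot, and variables do not carry over. Pictures are saved under pics/ and viewed, and the job is handed in when it is done.

Besides the shell and the picture viewer there is one more tool, called after "Request:" as name(argument=value, ...) on one line, values as JSON. servo_tool: Moves the arm, as the interface text tells. Its arguments: {"type":"object","properties":{"steps":{"type":"array"},"force":{"type":"number"}},"required":["steps"]}

```bash
mkdir -p pics; ls
cat > h.py <<'E'
import numpy as np, cv2
from rig import get_obs, camera, tip_reach
def snap(n,fn):
    c=camera(n); cv2.imwrite('pics/'+fn+'.png',c['pixels']); 
    np.save('pics/'+fn+'.npy',{k:c[k] for k in c},allow_pickle=True); return c
def load(fn): return np.load('pics/'+fn+'.npy',allow_pickle=True).item()
E
python3 - <<'E'
from h import *
print(tip_reach if not callable(tip_reach) else tip_reach())
print(get_obs())
for n in('side','top'):
    c=snap(n,n+'0'); print({k:c[k] for k in c if k!='pixels'})
E
```

```text
pics
0.1822
{'time': 0.0, 'q': array([ 9.66494583e-01,  5.28481525e-01,  1.43390778e+00, -1.71052480e-05,
        1.18137082e+00, -1.78499808e-01]), 'joint_velocities': array([-0.00111207,  0.00030146, -0.00221249,  0.00102811, -0.00075135,
       -0.00199225]), 'joint_torque': array([-4.56958251e-04, -4.40043533e+01, -1.76595980e+01,  6.33348478e-02,
        5.82674425e-02, -1.58133062e-04]), 'position': array([0.25793461, 0.56891805, 0.40376002]), 'tool_rot': array([ 2.11292949e-01,  9.77422179e-01, -1.00479596e-03, -4.06116811e-04]), 'ft_force': array([ 0.1146216 ,  0.19366941, -0.55903217]), 'moment': array([ 0.01331033, -0.04206027,  0.02144627]), 'grip_width': 0.08697185980360894}
{'vertical_fov': 55.09227905416683, 'cx': 287.4968520170143, 'cy': 211.33734472953591, 'T': array([[-0.91760235,  0.30930545, -0.24967193,  0.34786219],
       [-0.39732484, -0.69507464,  0.5991696 ,  0.59515892],
       [ 0.0117858 ,  0.6490003 ,  0.76069686,  0.82012924],
       [ 0.        ,  0.        ,  0.        ,  1.        ]])}
{'vertical_fov': 45.509763424837374, 'cx': 282.0742838135892, 'cy': 224.9890385694753, 'T': array([[-0.00405945,  0.99329757, -0.11551386,  0.46905232],
       [-0.99998885, -0.0043111 , -0.00192874,  0.0387037 ],
       [-0.0024138 ,  0.11550474,  0.993304  ,  1.28792119],
       [ 0.        ,  0.        ,  0.        ,  1.        ]])}
```

View pics/side0.png

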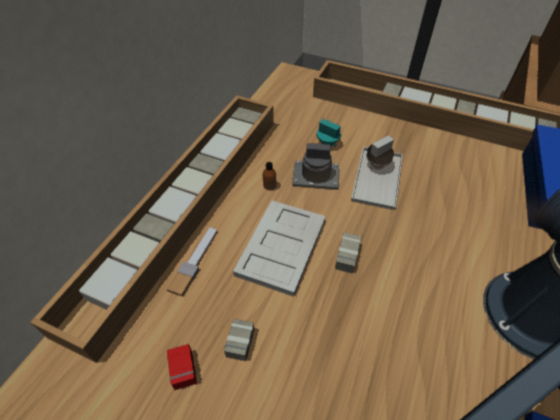

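View pics/top0.png

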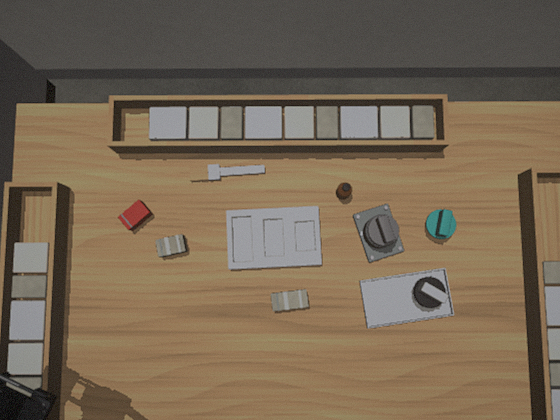

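Run:
```python
from h import *
def crop(fn,x,y,w,h,s,out):
    im=load(fn)['pixels'][y:y+h,x:x+w]; cv2.imwrite('pics/'+out+'.png',cv2.resize(im,None,fx=s,fy=s,interpolation=cv2.INTER_CUBIC))
crop('top0',100,180,200,140,4,'c1')
crop('top0',290,170,190,170,4 if 0 else 3.5,'c2')
crop('side0',220,100,200,150,4,'c3')
crop('side0',150,190,220,200,3,'c4')
```

```text
(no output)
```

View pics/c1.png

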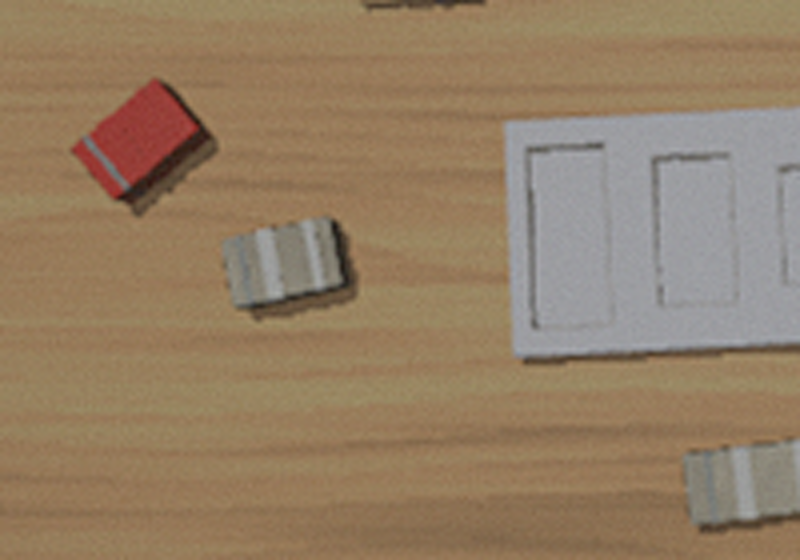

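View pics/c2.png

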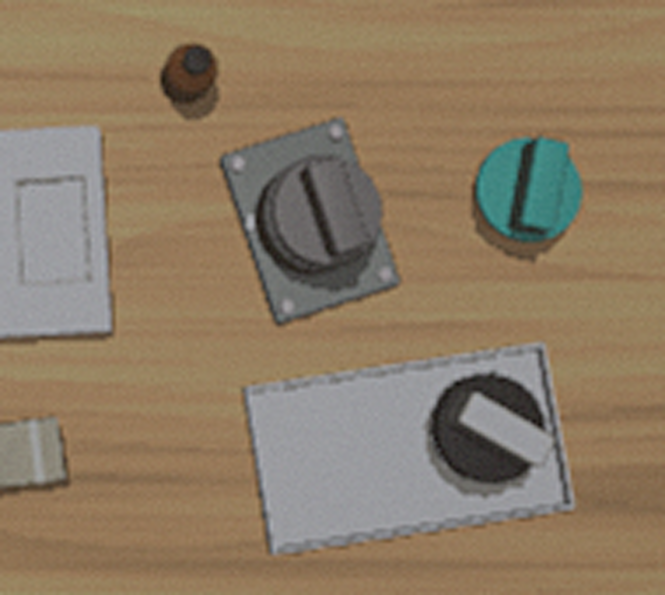

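View pics/c3.png

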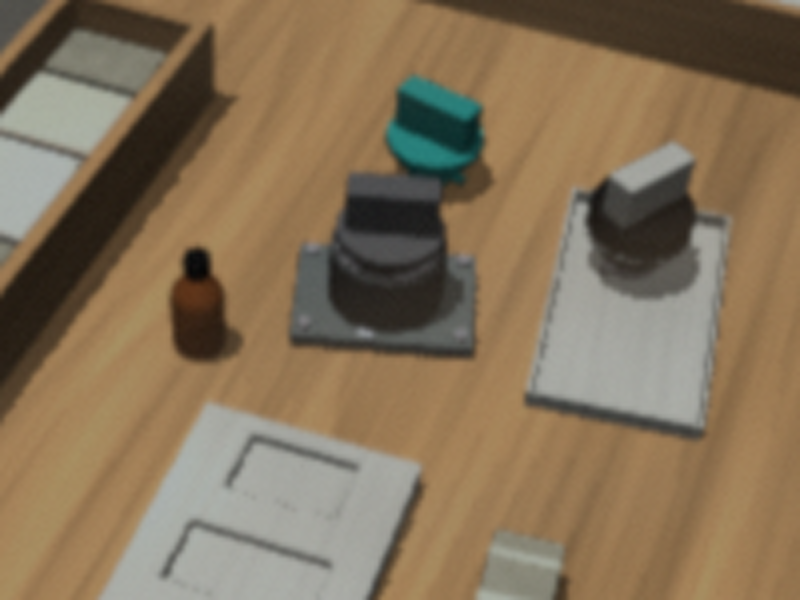

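View pics/c4.png

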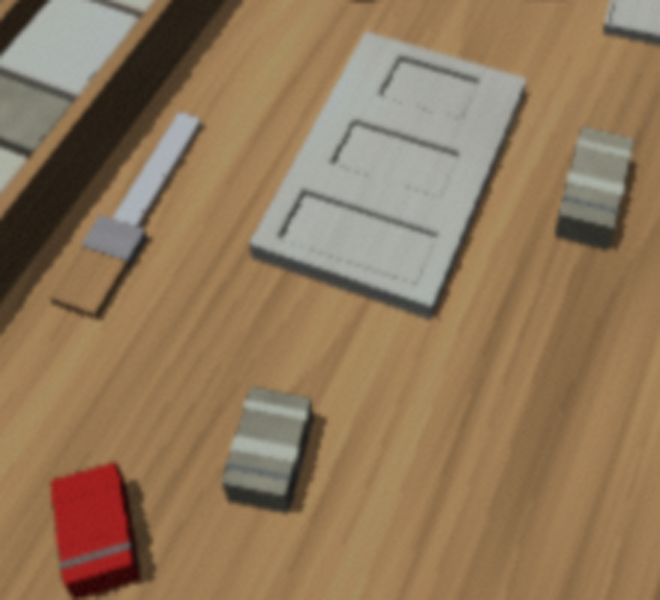

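```bash
cat >> h.py <<'E'
def K(c):
    f=c['pixels'].shape[0]/2/np.tan(np.radians(c['vertical_fov'])/2); return f
def ray(c,uv):
    uv=np.atleast_2d(uv).astype(float); f=K(c)
    d=np.c_[(uv[:,0]-c['cx'])/f,-(uv[:,1]-c['cy'])/f,-np.ones(len(uv))]
    d=d@c['T'][:3,:3].T; return c['T'][:3,3],d
def onplane(c,uv,z):
    o,d=ray(c,uv); return o+d*((z-o[2])/d[:,2])[:,None]
def proj(c,P):
    P=np.atleast_2d(P); q=(P-c['T'][:3,3])@c['T'][:3,:3]; f=K(c)
    return np.c_[c['cx']+f*q[:,0]/-q[:,2], c['cy']-f*q[:,1]/-q[:,2]]
def tri(c1,u1,c2,u2):
    o1,d1=ray(c1,u1);o2,d2=ray(c2,u2);d1=d1[0];d2=d2[0]
    A=np.c_[d1,-d2]; s=np.linalg.lstsq(A,o2-o1,rcond=None)[0]
    p,q=o1+s[0]*d1,o2+s[1]*d2; return (p+q)/2,np.linalg.norm(p-q)
E
python3 - <<'E'
from h import *
np.set_printoptions(precision=4,suppress=True)
c=load('top0'); im=c['pixels']; hsv=cv2.cvtColor(im,cv2.COLOR_BGR2HSV)
for n,(u,v) in dict(jig=(260,262),short=(165,245),shortw=(167,245),med=(290,300),tray=(390,300),plate=(368,235),capflange=(375,240),captop=(388,231),headbar=(433,295),body=(418,292),wood=(200,300),socket=(362,235),red=(135,215),turq=(441,224)).items(): print(n,im[v,u],hsv[v,u])
s=load('side0');im=s['pixels'];hsv=cv2.cvtColor(im,cv2.COLOR_BGR2HSV)
for n,(u,v) in dict(jig=(250,262),short=(240,335),med=(347,245),tray=(370,190),plate=(300,180),captop=(315,148),capside=(317,154),headtop=(382,144),wood=(300,300)).items(): print(n,im[v,u],hsv[v,u])
E
```

```text
jig [159 157 157] [120   3 159]
short [141 146 146] [ 30   9 146]
shortw [154 156 154] [ 60   3 156]
med [119 131 136] [ 21  32 136]
tray [157 153 151] [110  10 157]
plate [64 65 67] [10 11 67]
capflange [103 104 109] [  5  14 109]
captop [94 96 97] [20  8 97]
headbar [160 157 154] [105  10 160]
body [48 45 49] [158  21  49]
wood [ 88 123 151] [ 17 106 151]
socket [126 123 124] [130   6 126]
red [ 57  64 152] [  2 159 152]
turq [125 132  61] [ 87 137 132]
jig [167 173 170] [ 45   9 173]
short [117 131 131] [ 30  27 131]
med [121 136 136] [ 30  28 136]
tray [162 168 167] [ 35   9 168]
plate [94 99 94] [60 13 99]
captop [70 68 67] [110  11  70]
capside [30 29 30] [150   9  30]
headtop [154 160 157] [ 45  10 160]
wood [ 94 138 166] [ 18 111 166]
```

```bash
cat > m.py <<'E'
from h import *
np.set_printoptions(precision=4,suppress=True)
S=4
def up(c): return cv2.resize(c['pixels'],None,fx=S,fy=S,interpolation=cv2.INTER_CUBIC)
def blob(c,box,smax,vmin,vmax=256,pt=None):
    x,y,w,h=box; im=cv2.GaussianBlur(up(c),(0,0),2)[y*S:(y+h)*S,x*S:(x+w)*S]
    hsv=cv2.cvtColor(im,cv2.COLOR_BGR2HSV)
    m=((hsv[...,1]<smax)&(hsv[...,2]>=vmin)&(hsv[...,2]<vmax)).astype(np.uint8)
    m=cv2.morphologyEx(m,cv2.MORPH_OPEN,np.ones((5,5)))
    cs,_=cv2.findContours(m,cv2.RETR_EXTERNAL,cv2.CHAIN_APPROX_NONE)
    k=max(cs,key=cv2.contourArea)
    k=cv2.convexHull(k) if False else k
    return (k[:,0]+0.5)/S-0.5+[x,y]   # px centres
def rect(pts): 
    (u,v),(w,h),a=cv2.minAreaRect(pts.astype(np.float32)); return np.array([u,v]),w,h,a
def fitrect(c,k,z):
    P=onplane(c,k,z)[:,:2]; r=cv2.minAreaRect((P*1000).astype(np.float32))
    (x,y),(w,h),a=r
    L,Wd,ang=(w,h,a) if w>=h else (h,w,a+90)
    return np.array([x,y])/1000,L,Wd,(ang+90)%180-90
E
python3 - <<'E'
from m import *
c=load('top0'); vis=up(c)
for n,box,sm,vmn,vmx,z in [('short',(145,222,55,45),60,95,256,.036),('med',(260,280,60,40),60,95,256,.036),('jig',(215,195,115,85),50,115,256,.022),('tray',(350,260,115,75),50,90,256,.014),('plate',(350,198,60,70),70,0,256,.014),('headbar',(412,275,40,36),60,110,256,.097),('capbar',(376,212,24,40),60,85,256,.114)]:
    k=blob(c,box,sm,vmn,vmx); print(n,fitrect(c,k,z))
    cv2.polylines(vis,[((k+.5)*S).astype(np.int32)],True,(0,0,255),1)
cv2.imwrite('pics/v1.png',vis[195*S:345*S,140*S:340*S]); cv2.imwrite('pics/v2.png',vis[195*S:345*S,335*S:470*S])
E
```

```text
short (array([0.5653, 0.3227]), 69.0933609008789, 45.99576187133789, -77.56819820404053)
med (array([0.428 , 0.0241]), 90.03036499023438, 46.13265609741211, -83.43102884292603)
jig (array([0.586 , 0.0638]), 237.8346710205078, 151.4464111328125, -87.35992240905762)
tray (array([ 0.4319, -0.2708]), 222.53506469726562, 122.06263732910156, -81.77166080474854)
plate (array([ 0.598 , -0.2068]), 130.606689453125, 103.38407897949219, 17.77161979675293)
headbar (array([ 0.4372, -0.3197]), 67.09518432617188, 65.86138916015625, 89.77477264404297)
capbar (array([ 0.5924, -0.2146]), 107.55489349365234, 40.407527923583984, 22.494361877441406)
```

View pics/v1.png

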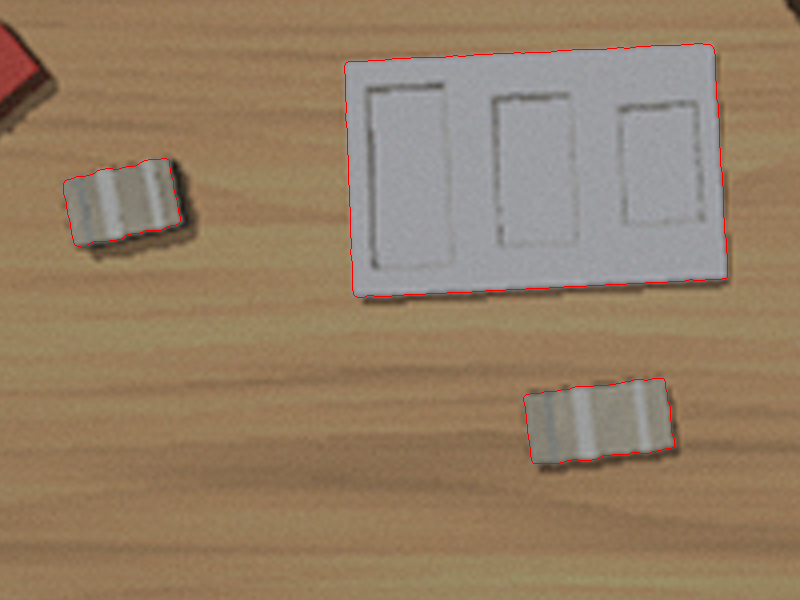

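View pics/v2.png

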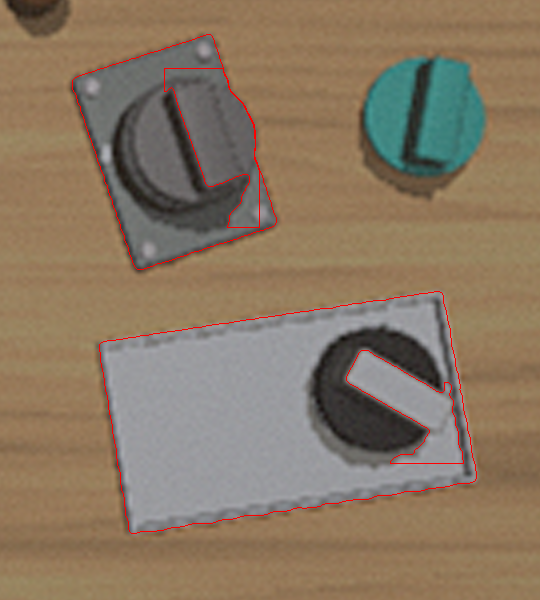

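Run:
```python
from m import *
for n,(x,y,w,h),o in [('top0',(400,265,60,55),'d1'),('side0',(355,125,60,55),'d2'),('side0',(285,135,65,60),'d3'),('top0',(350,200,60,70),'d4')]:
    im=load(n)['pixels'][y:y+h,x:x+w]
    cv2.imwrite('pics/%s.png'%o,cv2.resize(im,None,fx=8,fy=8,interpolation=cv2.INTER_CUBIC))
c=load('top0'); k=blob(c,(350,198,60,70),70,0); P=onplane(c,k,.014)[:,:2]
a=np.radians(17.77); R=np.array([[np.cos(a),np.sin(a)],[-np.sin(a),np.cos(a)]])
Q=(P-[.598,-.2068])@R.T*1000
print(Q.min(0),Q.max(0))
# long edge, left: +y side
for nm,sel,ax in [('left',(Q[:,1]>Q[:,1].max()-4)&(abs(Q[:,0])<55),1),('xmin',(Q[:,0]<Q[:,0].min()+4)&(Q[:,1]>-35)&(Q[:,1]<45),0),('xmax',(Q[:,0]>Q[:,0].max()-4)&(Q[:,1]>-35)&(Q[:,1]<45),0)]:
    t=Q[sel]; p=np.polyfit(t[:,1-ax],t[:,ax],1); print(nm,len(t),p)
```

```text
[-65.321  -51.6993] [65.2846 51.6864]
left 164 [-0.0021 51.0658]
xmin 119 [  0.0013 -64.7847]
xmax 118 [ 0.0054 64.7405]
```

View pics/d1.png

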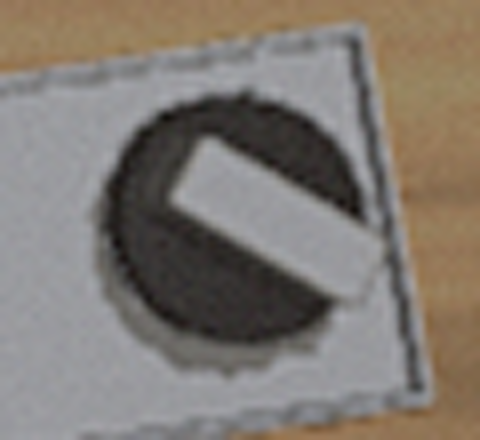

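View pics/d2.png

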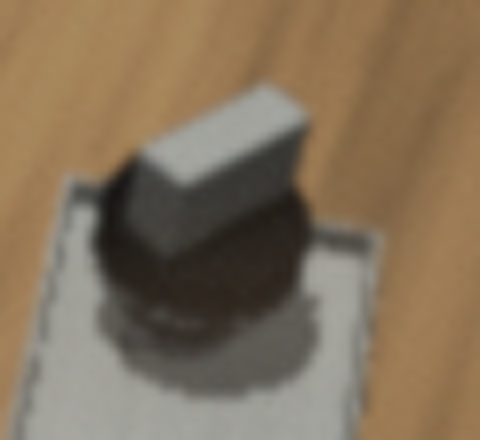

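View pics/d3.png

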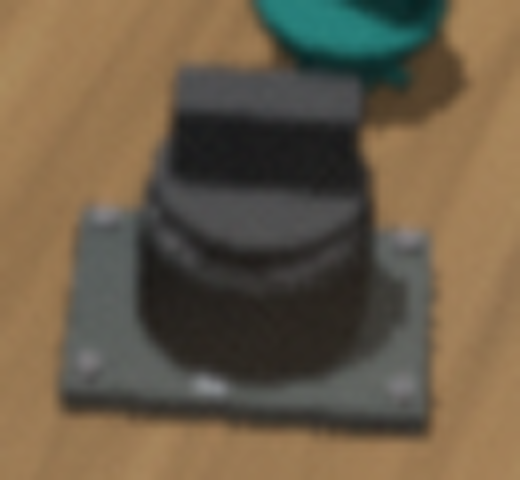

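View pics/d4.png

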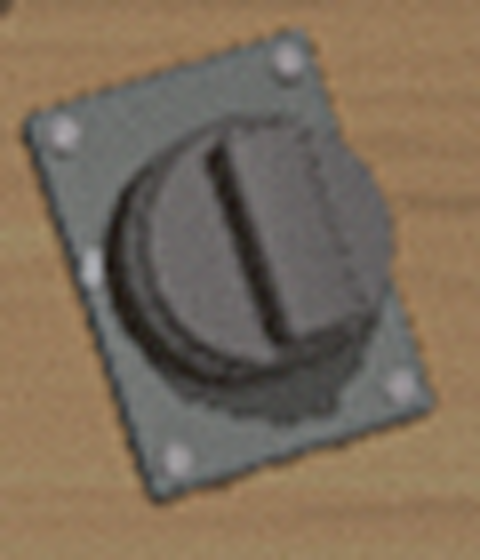

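```bash
cat > t.py <<'E'
from m import *
t=load('top0');s=load('side0')
def px(p,o): return (np.array(p)+.5)/8-.5+o
H=[((207,135),(140,152)),((172,198),(183,187)),((350,303),(310,122)),((388,245),(265,83))]
C=[((235,140),(178,115)),((310,130),(178,70)),((290,338),(360,122)),((358,320),(362,77))]
for nm,L,o1,o2 in[('head',H,(400,265),(355,125)),('cap',C,(350,200),(285,135))]:
    ps=[]
    for a,b in L:
        p,e=tri(t,px(a,o1),s,px(b,o2)); ps.append(p); print(nm,p,'err',e)
    ps=np.array(ps);print(ps.mean(0))
# jig, slab heights: corners
P=np.array([onplane(t,px(a,(400,265)),.097)[0] for a,_ in H]); print(P,P.mean(0)); 
d=(P[3]+P[2]-P[0]-P[1]); print('head ang top',np.degrees(np.arctan2(d[1],d[0])), np.linalg.norm(d)/2)
P=np.array([onplane(s,px(b,(355,125)),.097)[0] for _,b in H]); print(P.mean(0)); 
d=(P[3]+P[2]-P[0]-P[1]); print('head ang side',np.degrees(np.arctan2(d[1],d[0])), np.linalg.norm(d)/2)
# jig, slabs from side
for n,box,sm,vmn,z in [('short',(220,312,40,50),60,95,.036),('med',(330,228,40,50),60,95,.036),('jig',(225,195,110,105),50,120,.022),('tray',(345,145,65,65),50,90,.014)]:
    k=blob(s,box,sm,vmn); print(n,fitrect(s,k,z))
E
python3 t.py
```

```text
head [ 0.4707 -0.2978  0.0952] err 0.002272604047186619
head [ 0.4523 -0.287   0.0943] err 0.0022288004736078586
head [ 0.421  -0.3381  0.0951] err 0.0031108383872757955
head [ 0.4392 -0.3487  0.0983] err 0.0006328382446609742
[ 0.4458 -0.3179  0.0957]
cap [ 0.6233 -0.1897  0.1069] err 0.0023175006022754163
cap [ 0.6288 -0.2113  0.1074] err 0.0033244873026113124
cap [ 0.5637 -0.2028  0.1146] err 0.001991485840467015
cap [ 0.5694 -0.2222  0.1168] err 0.0006273100024432107
[ 0.5963 -0.2065  0.1114]
[[ 0.4718 -0.2971  0.097 ]
 [ 0.4534 -0.2861  0.097 ]
 [ 0.4226 -0.3372  0.097 ]
 [ 0.4395 -0.3491  0.097 ]] [ 0.4468 -0.3174  0.097 ]
head ang top -121.47977809333764 0.060503305752573774
[ 0.4446 -0.3166  0.097 ]
head ang side -120.08536917147072 0.06165253789700858
short (array([0.5636, 0.3223]), 68.3019790649414, 45.199668884277344, -77.80445003509521)
med (array([0.4261, 0.0239]), 88.61385345458984, 46.03229904174805, -82.42441511154175)
jig (array([0.5847, 0.0625]), 236.79649353027344, 151.21536254882812, -87.54252505302429)
tray (array([ 0.4299, -0.2701]), 220.09457397460938, 119.7765121459961, -81.79994583129883)
```

```bash
cat > go.py <<'E'
from h import *
import sys
from scipy.spatial.transform import Rotation as R
np.set_printoptions(precision=4,suppress=True)
o=get_obs(); M=R.from_quat(o['tool_rot']).as_matrix(); H=np.degrees(np.arctan2(M[1,1],M[0,1]))
print('t %.2f pos'%o['time'],o['position'],'H %.2f'%H,'tilt',M[:2,2],'F',o['ft_force'],'Mz %.2f'%o['moment'][2],'w %.4f'%o['grip_width'],'q',o['q'])
if len(sys.argv)>1:
    x,y,z,h=map(float,sys.argv[1:5])
    d=M.T@(np.array([x,y,z])-o['position']); print('shift',d,'turn %.4f'%np.radians((H-h+180)%360-180))
E
python3 go.py .5965 -.2045 .33 -72.2
```

```text
t 0.10 pos [0.258  0.569  0.4039] H 65.60 tilt [-0.0011 -0.0016] F [-0.1869  0.1903  0.0566] Mz -0.06 w 0.0870 q [ 0.9665  0.5284  1.4337  0.      1.1814 -0.1785]
shift [-0.6278 -0.5644  0.0747] turn 2.4051
```

Request:
servo_tool(steps=[0.06,-0.628,-0.564,0.04,2.405,0.06,-0.628,-0.564,0.04,2.405,0.06,-0.628,-0.564,0.04,2.405,0.06,-0.628,-0.564,0.04,2.405,0.06,-0.628,-0.564,0.04,2.405,0.06,-0.628,-0.564,0.04,2.405,0.06,-0.628,-0.564,0.04,2.405,0.06,-0.628,-0.564,0.04,2.405,0.06,-0.628,-0.564,0.04,2.405,0.06,-0.628,-0.564,0.04,2.405,0.06,-0.628,-0.564,0.04,2.405,0.06,-0.628,-0.564,0.04,2.405], force=60)

```text
time: 1.6
position: [0.5594, -0.1189, 0.3688]
tool_rot: [0.974, 0.228, -0.0, -0.0]
ft_force: [-0.2, 0.5, 0.6]
grip_width: 0.0598
```

```bash
python3 go.py .5965 -.2045 .33 -72.2
```

```text
t 1.60 pos [ 0.5594 -0.1189  0.3688] H -63.69 tilt [-0.0004  0.0005] F [-0.2004  0.4978  0.6019] Mz -0.02 w 0.0598 q [-0.4049  0.5008  1.6051  0.0003  1.0363  0.7066]
shift [-0.0046  0.0932  0.0388] turn 0.1485
```

Request:
servo_tool(steps=[0.06,0,0,0,0,0.06,0,0,0,0,0.06,0,0,0,0])

```text
time: 1.98
position: [0.5582, -0.1154, 0.369]
tool_rot: [0.973, 0.232, -0.001, -0.001]
ft_force: [-0.8, 0.1, 0.1]
grip_width: 0.0602
```

```bash
python3 go.py .5965 -.2045 .33 -72.2
```

```text
t 1.98 pos [ 0.5582 -0.1154  0.369 ] H -63.20 tilt [-0.0015  0.0009] F [-0.8084  0.0623  0.1353] Mz 0.03 w 0.0602 q [-0.3999  0.4984  1.6092  0.0002  1.0357  0.7029]
shift [-0.006   0.0968  0.0389] turn 0.1571
```

Request:
servo_tool(steps=[0.06,-0.006,0.097,0.039,0.157,0.06,-0.006,0.097,0.039,0.157,0.06,-0.006,0.097,0.039,0.157,0.06,-0.006,0.097,0.039,0.157,0.06,-0.006,0.097,0.039,0.157])

```text
time: 2.6
position: [0.5969, -0.2045, 0.3309]
tool_rot: [0.988, 0.155, -0.0, -0.0]
ft_force: [-0.3, -0.0, 0.2]
grip_width: 0.0598
```

```bash
python3 go.py .5965 -.2045 .265 -72.2; python3 -c "
from h import *
a=snap('side','side1');b=snap('top','top1')
A=cv2.resize(a['pixels'][80:230,240:440],None,fx=4,fy=4,interpolation=2);cv2.imwrite('pics/e1.png',A)"
```

```text
t 2.60 pos [ 0.5969 -0.2045  0.3309] H -72.19 tilt [-0.      0.0002] F [-0.3068 -0.0276  0.1757] Mz -0.03 w 0.0598 q [-0.507   0.6217  1.4846  0.0002  1.0354  0.7529]
shift [-0.0003 -0.0001  0.0659] turn 0.0002
```

View pics/e1.png

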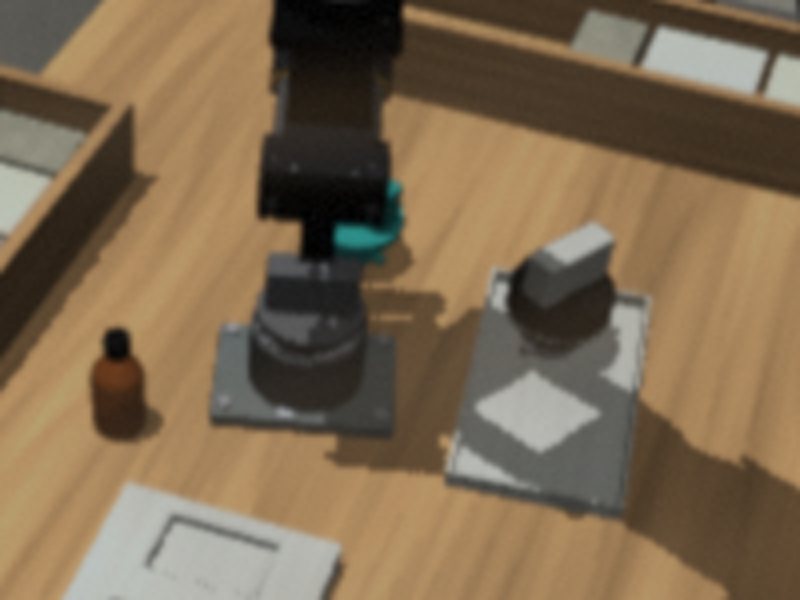

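The gripper stands over the grey cap's bar (crop px 315,270), centred and aligned, and the turquoise look-alike sits behind it. I'll go down now.

Request:
servo_tool(steps=[0.06,0,0,0.02,0,0.06,0,0,0.04,0,0.06,0,0,0.055,0,0.06,0,0,0.065,0,0.06,0,0,0.065,0,0.02,0,0,0.065,0,0.0,0,0,0.065,0,0,0,0,0.065,0,0,0,0,0.065,0], force=60)

```text
time: 3.82
position: [0.5972, -0.2063, 0.2655]
tool_rot: [0.988, 0.154, 0.0, 0.0]
ft_force: [0.3, 0.5, -0.1]
grip_width: 0.0279
```

```bash
python3 go.py .5965 -.2045 .265 -72.2
```

```text
t 3.83 pos [ 0.5972 -0.2063  0.2655] H -72.31 tilt [ 0.0005 -0.0003] F [ 0.2759  0.4921 -0.0771] Mz -0.04 w 0.0279 q [-0.5093  0.7106  1.5235 -0.      0.907   0.7528]
shift [-0.0001 -0.002   0.0005] turn -0.0019
```

Request:
servo_tool(steps=[0,0,0,0,0,0,0,0,0,0,0,0,0,0,0,0,0,0,0,0])

```text
time: 4.32
position: [0.5971, -0.2061, 0.2654]
tool_rot: [0.988, 0.154, -0.0, -0.0]
ft_force: [-0.6, 1.2, 2.8]
grip_width: 0.0233
```

```bash
python3 go.py .5965 -.2045 .265 -72.2
```

```text
t 4.33 pos [ 0.5971 -0.2061  0.2654] H -72.31 tilt [-0.      0.0003] F [-0.5585  1.2012  2.8026] Mz 0.01 w 0.0233 q [-0.509   0.7107  1.5236  0.0003  0.9074  0.7528]
shift [-0.0001 -0.0017  0.0004] turn -0.0019
```

Request:
servo_tool(steps=[0,0,0,0.003,0,0,0,0,0.006,0,0,0,0,0.007,0,0,0,0,0.007,0,0,0,0,0.007,0])

```text
time: 4.95
position: [0.5972, -0.2061, 0.2605]
tool_rot: [0.988, 0.154, 0.0, 0.0]
ft_force: [-2.4, 2.1, 13.3]
grip_width: 0.0237
```

```bash
python3 go.py .5965 -.2045 .258 -72.2
```

```text
t 4.95 pos [ 0.5972 -0.2061  0.2605] H -72.29 tilt [ 0.0004 -0.0002] F [-2.3534  2.1155 13.3059] Mz -0.03 w 0.0237 q [-0.5089  0.7177  1.5262  0.0001  0.8972  0.7527]
shift [-0.0002 -0.0017  0.0025] turn -0.0016
```

Request:
servo_tool(steps=[0,0,0,0.001,0,0,0,0,0.002,0,0,0,0,0.002,0,0,0,0,0.002,0])

```text
time: 5.45
position: [0.5972, -0.2061, 0.2588]
tool_rot: [0.988, 0.154, 0.0, 0.0]
ft_force: [-3.6, 3.0, 14.6]
grip_width: 0.0233
```

```bash
python3 go.py .5965 -.2045 .258 -72.2
```

```text
t 5.45 pos [ 0.5972 -0.2061  0.2588] H -72.29 tilt [ 0.0005 -0.0002] F [-3.6006  2.9651 14.6069] Mz -0.02 w 0.0233 q [-0.5089  0.7202  1.527   0.0001  0.8939  0.7527]
shift [-0.0002 -0.0017  0.0008] turn -0.0015
```

Pressed 6.6 mm. Now I'll turn anticlockwise, which is a negative tool turn.

Request:
servo_tool(steps=[0,0,0,0,-0.13,0,0,0,0,-0.26,0,0,0,0,-0.39,0,0,0,0,-0.52,0,0,0,0,-0.65,0,0,0,0,-0.65,0,0,0,0,-0.65])

```text
time: 6.32
position: [0.5978, -0.2067, 0.2591]
tool_rot: [0.887, 0.462, 0.001, 0.002]
ft_force: [-2.0, 1.3, 15.2]
grip_width: 0.0233
```

```bash
python3 go.py .5965 -.2045 .258 2.8
```

```text
t 6.33 pos [ 0.5978 -0.2067  0.2591] H -35.01 tilt [ 0.0029 -0.0023] F [-1.964   1.2617 15.1996] Mz 0.12 w 0.0233 q [-0.5092  0.72    1.5257 -0.0007  0.8922  0.1023]
shift [ 0.001  -0.0023  0.0011] turn -0.6599
```

Request:
servo_tool(steps=[0,0,0,0,-0.13,0,0,0,0,-0.26,0,0,0,0,-0.39,0,0,0,0,-0.52,0,0,0,0,-0.62,0,0,0,0,-0.66,0,0,0,0,-0.66,0,0,0,0,-0.66])

```text
time: 7.32
position: [0.5978, -0.2068, 0.2592]
tool_rot: [0.69, 0.724, 0.0, 0.002]
ft_force: [-2.4, 2.0, 14.6]
grip_width: 0.0235
```

```bash
python3 go.py .5965 -.2045 .258 2.8; python3 -c "
from h import *
a=snap('side','side2');b=snap('top','top2')
A=cv2.resize(a['pixels'][80:230,240:440],None,fx=4,fy=4,interpolation=2);cv2.imwrite('pics/e2.png',A)"
```

```text
t 7.33 pos [ 0.5978 -0.2068  0.2592] H 2.76 tilt [ 0.0033 -0.0021] F [-2.4295  2.0308 14.6361] Mz -0.01 w 0.0235 q [-0.5093  0.72    1.5256 -0.0003  0.8921 -0.5572]
shift [ 0.0023 -0.0012  0.0012] turn -0.0007
```

View pics/e2.png

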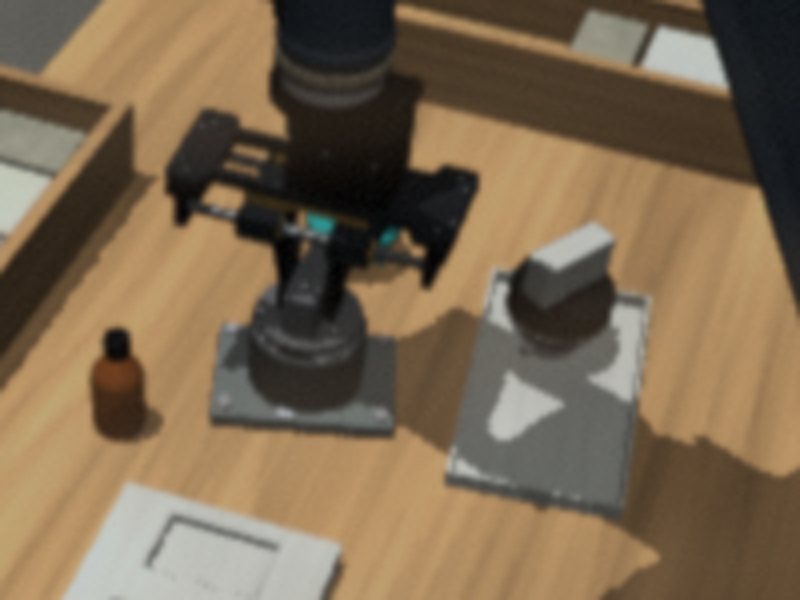

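The cap's bar (crop 312,280) has turned with the gripper, so I'll lift.

Request:
servo_tool(steps=[0,0,0,-0.005,0,0,0,0,-0.012,0,0,0,0,-0.02,0,0,0,0,-0.03,0,0,0,0,-0.04,0,0,0,0,-0.05,0,0,0,0,-0.06,0,0,0,0,-0.075,0,0,0,0,-0.09,0,0,0,0,-0.1,0,0,0,0,-0.1,0,0,0,0,-0.1,0])

```text
time: 8.93
position: [0.5969, -0.2062, 0.3559]
tool_rot: [0.69, 0.724, -0.0, -0.0]
ft_force: [0.2, -1.1, -2.2]
grip_width: 0.0239
```

```bash
python3 go.py ; python3 -c "
from h import *
a=snap('side','side3');b=snap('top','top3')
A=cv2.resize(a['pixels'][80:230,240:440],None,fx=4,fy=4,interpolation=2);cv2.imwrite('pics/e3.png',A)"
```

```text
t 8.93 pos [ 0.5969 -0.2062  0.3559] H 2.75 tilt [-0.0009  0.0004] F [ 0.1902 -1.1177 -2.2168] Mz -0.03 w 0.0239 q [-0.5092  0.5918  1.4623 -0.      1.0885 -0.5571]
```

View pics/e3.png

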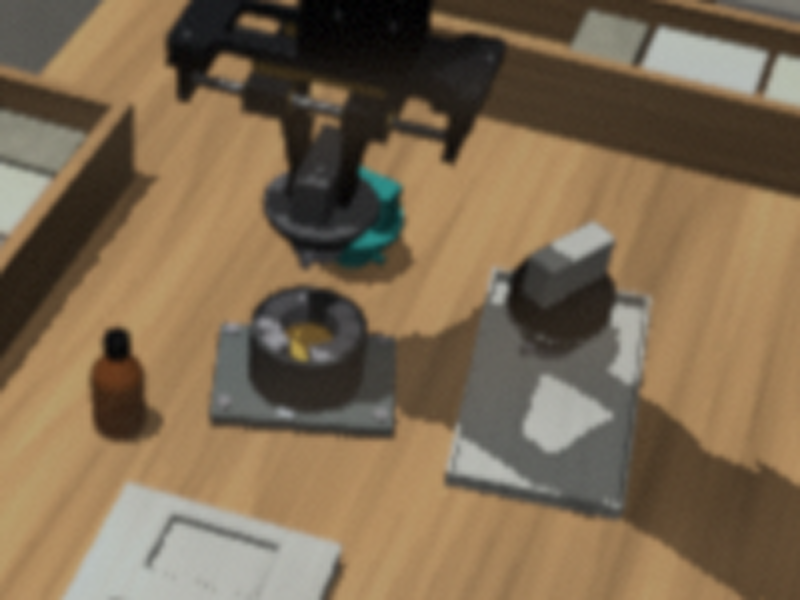

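```bash
python3 go.py .4232 -.216 .255 2.8
```

```text
t 9.03 pos [ 0.5969 -0.2062  0.3555] H 2.75 tilt [-0.0014  0.0008] F [-0.1485 -0.0865 -3.293 ] Mz 0.03 w 0.0234 q [-0.5092  0.5923  1.4625 -0.      1.0884 -0.5572]
shift [-0.0016 -0.1739  0.1008] turn -0.0009
```

Request:
servo_tool(steps=[0,0,-0.02,0,0,0,0,-0.06,0,0,0,-0.001,-0.1,0,0,0,-0.002,-0.14,0,0,0,-0.002,-0.165,0.01,0,0,-0.002,-0.174,0.03,0,0,-0.002,-0.174,0.05,0,0,-0.002,-0.174,0.075,0,0,-0.002,-0.174,0.095,0,0,-0.002,-0.174,0.101,0,0,-0.002,-0.174,0.101,0,0,-0.002,-0.174,0.101,0])

```text
time: 10.52
position: [0.4237, -0.2168, 0.2559]
tool_rot: [0.69, 0.724, 0.0, 0.001]
ft_force: [0.2, -0.2, -1.6]
grip_width: 0.0235
```

```bash
python3 go.py .4232 -.216 .2305 2.8 ; python3 -c "
from h import *
a=snap('side','side4');b=snap('top','top4')
A=cv2.resize(a['pixels'][80:230,240:440],None,fx=4,fy=4,interpolation=2);cv2.imwrite('pics/e4.png',A)"
```

```text
t 10.53 pos [ 0.4237 -0.2168  0.2559] H 2.75 tilt [ 0.0011 -0.001 ] F [ 0.193  -0.2294 -1.5968] Mz 0.02 w 0.0235 q [-0.7083  0.5877  1.9288 -0.      0.6236 -0.7564]
shift [ 0.0009 -0.0005  0.0254] turn -0.0008
```

View pics/e4.png

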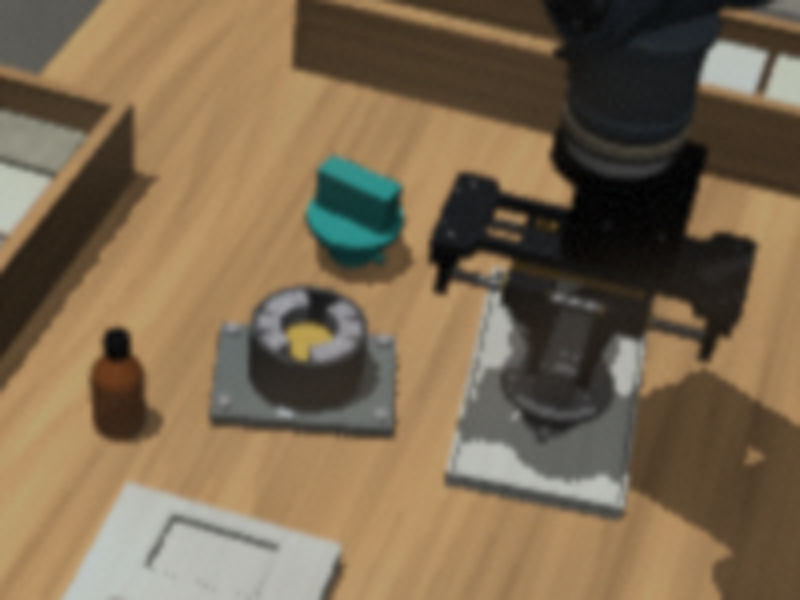

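Request:
servo_tool(steps=[0,0,0,0.01,0,0,0,0,0.018,0,0,0,0,0.023,0,0,0,0,0.026,0,0,0,0,0.026,0])

```text
time: 11.25
position: [0.4232, -0.2164, 0.2302]
tool_rot: [0.69, 0.724, -0.0, -0.0]
ft_force: [-2.6, 1.8, 10.7]
grip_width: 0.0233
```

```bash
python3 go.py .4232 -.216 .2305 2.8
```

```text
t 11.25 pos [ 0.4232 -0.2164  0.2302] H 2.76 tilt [-0.0005  0.0002] F [-2.5956  1.7513 10.6681] Mz -0.02 w 0.0233 q [-0.7084  0.6396  1.9423 -0.0003  0.5602 -0.7563]
shift [ 0.0004  0.     -0.0003] turn -0.0007
```

Touched the floor (10.7 N). I'll open and rise.

Request:
servo_tool(steps=[0.02,0,0,-0.001,0,0.06,0,0,-0.001,0,0.06,0,0,-0.001,0,0.06,0,0,-0.001,0,0.06,0,0,-0.02,0,0.06,0,0,-0.05,0,0.06,0,0,-0.08,0,0.06,0,0,-0.1,0,0.06,0,0,-0.1,0])

```text
time: 12.38
position: [0.4238, -0.2168, 0.3304]
tool_rot: [0.69, 0.724, 0.0, 0.002]
ft_force: [0.3, -0.9, -1.2]
grip_width: 0.0599
```

```bash
python3 go.py .4457 -.317 .33 -31 ; python3 -c "
from h import *
a=snap('side','side5');b=snap('top','top5')
A=cv2.resize(a['pixels'][80:230,240:440],None,fx=4,fy=4,interpolation=2);cv2.imwrite('pics/e5.png',A)"
```

```text
t 12.38 pos [ 0.4238 -0.2168  0.3304] H 2.76 tilt [ 0.0028 -0.0024] F [ 0.253  -0.9481 -1.2168] Mz 0.02 w 0.0599 q [-0.7083  0.4469  1.8753 -0.      0.8157 -0.7564]
shift [-0.1011  0.0171  0.0007] turn 0.5892
```

View pics/e5.png

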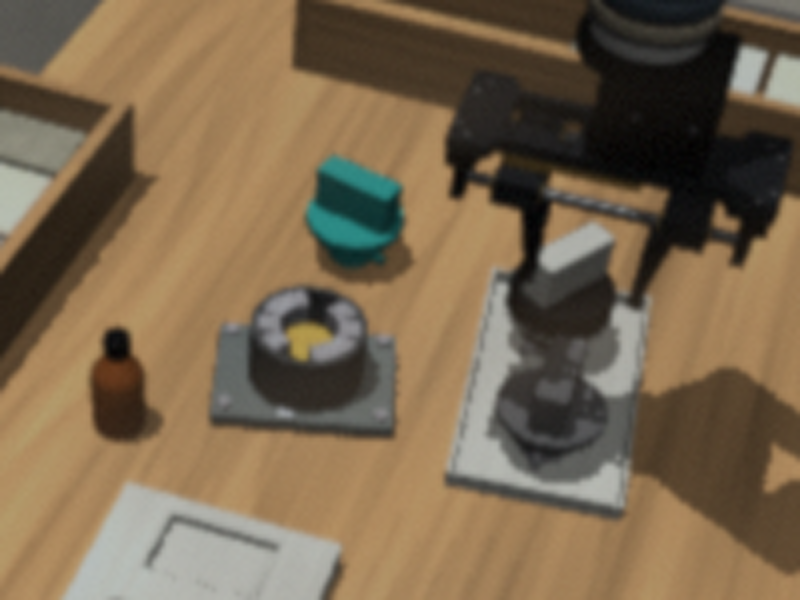

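The cap stands upright in the free half of the tray. Next I'll move over the head.

Request:
servo_tool(steps=[0.06,-0.05,0.01,0,0.15,0.06,-0.101,0.017,0,0.3,0.06,-0.101,0.017,0,0.45,0.06,-0.101,0.017,0,0.589,0.06,-0.101,0.017,0,0.589,0.06,-0.101,0.017,0,0.589])

```text
time: 13.22
position: [0.4451, -0.3164, 0.3284]
tool_rot: [0.87, 0.493, -0.0, -0.001]
ft_force: [0.8, -0.7, -0.0]
grip_width: 0.0603
```

```bash
python3 go.py .4457 -.317 .248 -31 ; python3 -c "
from h import *
a=snap('side','side6');b=snap('top','top6')
A=cv2.resize(a['pixels'][80:180,320:440],None,fx=6,fy=6,interpolation=2);cv2.imwrite('pics/e6.png',A)"
```

```text
t 13.22 pos [ 0.4451 -0.3164  0.3284] H -30.87 tilt [-0.0013  0.0013] F [ 0.8066 -0.672  -0.0303] Mz -0.03 w 0.0603 q [-0.8226  0.5275  1.7048 -0.      0.9111 -0.2837]
shift [-0.0002  0.0009  0.0804] turn 0.0022
```

View pics/e6.png

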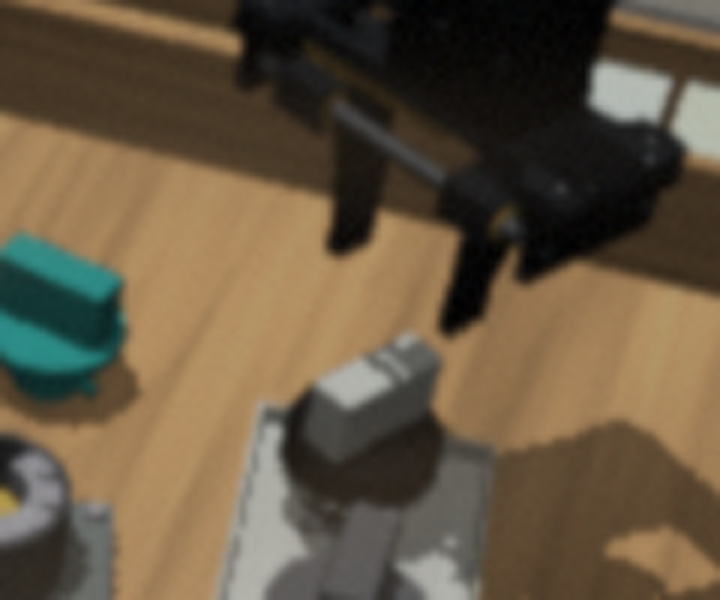

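Request:
servo_tool(steps=[0.06,0,0.001,0.03,0,0.06,0,0.001,0.055,0,0.06,0,0.001,0.07,0,0.06,0,0.001,0.079,0,0.06,0,0.001,0.079,0,0.03,0,0.001,0.079,0,0,0,0.001,0.079,0,0,0,0.001,0.079,0,0,0,0.001,0.079,0,0,0,0.001,0.079,0,0,0,0.001,0.079,0,0,0,0.001,0.079,0], force=60)

```text
time: 14.82
position: [0.4463, -0.3173, 0.2504]
tool_rot: [0.87, 0.492, 0.0, 0.0]
ft_force: [0.4, -0.6, 1.1]
grip_width: 0.0238
```

```bash
python3 go.py .4457 -.317 .35 -31
```

```text
t 14.82 pos [ 0.4463 -0.3173  0.2504] H -31.00 tilt [ 0.0004 -0.0004] F [ 0.4283 -0.5846  1.1189] Mz 0.04 w 0.0238 q [-0.8222  0.6545  1.7517  0.      0.7348 -0.2812]
shift [-0.     -0.0006 -0.0996] turn 0.0000
```

Request:
servo_tool(steps=[0,0,0,-0.01,0,0,0,0,-0.03,0,0,0,0,-0.06,0,0,0,0,-0.09,0,0,0,0,-0.11,0,0,0,0,-0.11,0,0,0,0,-0.11,0])

```text
time: 15.7
position: [0.4456, -0.3167, 0.3593]
tool_rot: [0.87, 0.492, -0.0, -0.001]
ft_force: [0.4, -0.1, -5.0]
grip_width: 0.0236
```

```bash
python3 go.py .5968 -.2062 .36 2.8
```

```text
t 15.70 pos [ 0.4456 -0.3167  0.3593] H -31.00 tilt [-0.0018  0.0019] F [ 0.4419 -0.0671 -4.9529] Mz -0.02 w 0.0236 q [-0.8223  0.4831  1.6762 -0.      0.9849 -0.2812]
shift [ 0.1725  0.0727 -0.0008] turn -0.5899
```

Request:
servo_tool(steps=[0,0.03,0.01,0,-0.1,0,0.06,0.02,0,-0.25,0,0.09,0.03,0,-0.4,0,0.12,0.045,0,-0.5,0,0.15,0.06,0,-0.59,0,0.17,0.072,0,-0.59,0,0.172,0.073,0,-0.59,0,0.172,0.073,0,-0.59])

```text
time: 16.7
position: [0.5966, -0.2072, 0.3587]
tool_rot: [0.689, 0.724, -0.001, -0.002]
ft_force: [0.1, -0.5, -3.4]
grip_width: 0.0236
```

```bash
python3 go.py .5968 -.2062 .32 2.8
python3 - <<'E'
from m import *
a=snap('side','side7');b=snap('top','top7')
cv2.imwrite('pics/f1.png',cv2.resize(load('top5')['pixels'][195:270,345:415],None,fx=8,fy=8,interpolation=2))
cv2.imwrite('pics/f2.png',cv2.resize(load('side5')['pixels'][145:195,285:345],None,fx=10,fy=10,interpolation=2))
cv2.imwrite('pics/f3.png',cv2.resize(a['pixels'][100:200,270:370],None,fx=6,fy=6,interpolation=2))
E
```

```text
t 16.70 pos [ 0.5966 -0.2072  0.3587] H 2.82 tilt [-0.0035  0.0013] F [ 0.1287 -0.5085 -3.4356] Mz -0.00 w 0.0236 q [-0.5109  0.5888  1.4589 -0.0006  1.0975 -0.5599]
shift [0.001  0.0004 0.0387] turn 0.0004
```

View pics/f1.png

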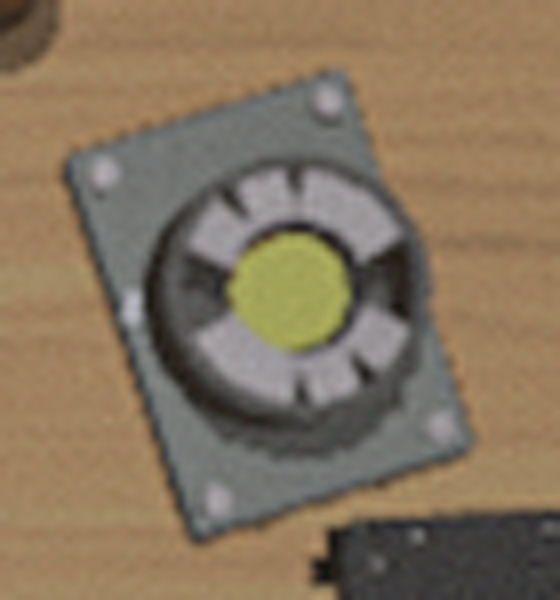

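View pics/f2.png

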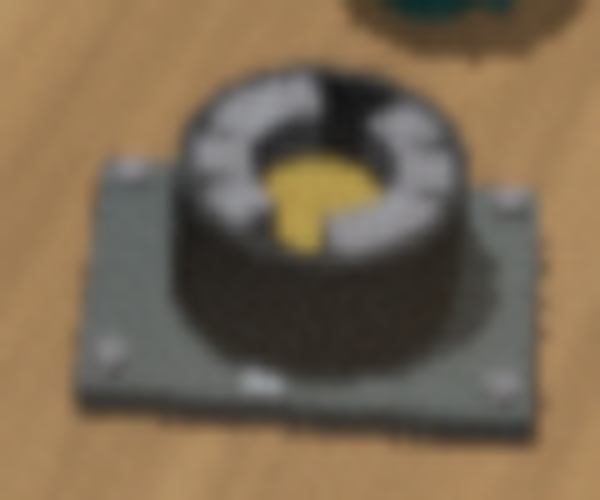

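View pics/f3.png

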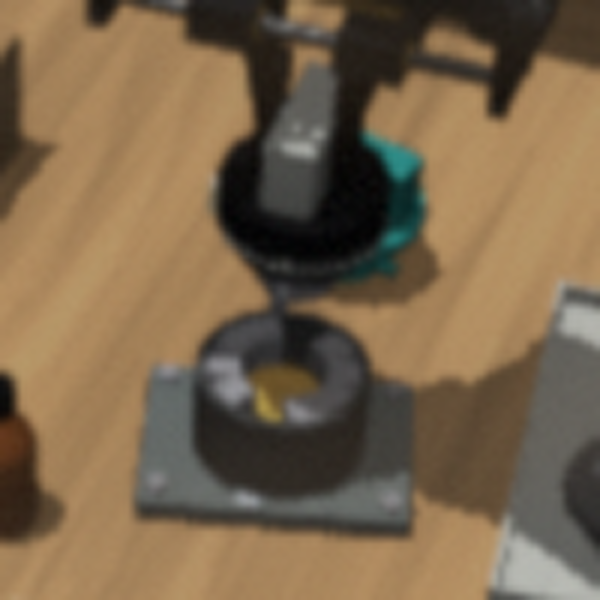

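Run:
```python
from m import *
def fit(P):
    A=np.c_[2*P,np.ones(len(P))]; s=np.linalg.lstsq(A,(P**2).sum(1),rcond=None)[0]; return s[:2],np.sqrt(s[2]+s[0]**2+s[1]**2)
for n,box,vm in [('top5',(345,195,70,75),110),('side5',(285,145,60,50),95)]:
    c=load(n); x,y,w,h=box
    im=cv2.GaussianBlur(up(c),(0,0),1.5)[y*S:(y+h)*S,x*S:(x+w)*S]; hsv=cv2.cvtColor(im,cv2.COLOR_BGR2HSV)
    br=((hsv[...,0]>18)&(hsv[...,0]<36)&(hsv[...,1]>90)).astype(np.uint8)
    lt=((hsv[...,1]<40)&(hsv[...,2]>vm)).astype(np.uint8)
    for nm,m,z,r0 in[('light',lt,.060,46)]:
        v,u=np.nonzero(m); P=onplane(c,(np.c_[u,v]+.5)/S-.5+[x,y],z)[:,:2]
        P=P[np.linalg.norm(P-[.597,-.205],axis=1)<.047]
        # outer edge: farthest per angle bin
        ce=np.array([.597,-.205])
        for it in range(3):
            d=P-ce;a=np.degrees(np.arctan2(d[:,1],d[:,0]));r=np.hypot(*d.T);E=[];I=[]
            for b in range(-180,180,6):
                k=(a>=b)&(a<b+6)
                if k.sum()>60: E.append(P[k][r[k].argmax()]);I.append(P[k][r[k].argmin()])
            E=np.array(E);I=np.array(I)
            for q in range(4):
                ce,R=fit(E); e=abs(np.hypot(*(E-ce).T)-R); E=E[e<=max(np.percentile(e,85),.0008)]
            ci,Ri=fit(I)
            for q in range(4):
                ci,Ri=fit(I); e=abs(np.hypot(*(I-ci).T)-Ri); I=I[e<=max(np.percentile(e,85),.0008)]
        print(n,nm,'outer',ce,R,len(E),'inner',ci,Ri,len(I))
    k=np.argwhere(br); 
# plate corners in side / top
for n,box in[('top5',(345,195,60,68))]:
    c=load(n);k=blob(c,box,70,0);print(fitrect(c,k,.014))
```

```text
top5 light outer [ 0.6028 -0.2041] 0.04162805131571362 24 inner [ 0.5976 -0.2046] 0.020821954124863668 45
side5 light outer [ 0.5964 -0.2078] 0.037559538543377735 26 inner [ 0.5957 -0.2055] 0.020735264599670858 26
(array([ 0.5977, -0.2063]), 130.72264099121094, 102.16766357421875, 17.771617889404297)
```

Request:
servo_tool(steps=[0,0.0016,0,0.01,0,0,0.0016,0,0.025,0,0,0.0016,0,0.04,0,0,0.0016,0,0.049,0,0,0.0016,0,0.055,0,0,0.0016,0,0.059,0,0,0.0016,0,0.059,0])

```text
time: 17.68
position: [0.5973, -0.2058, 0.3012]
tool_rot: [0.69, 0.724, -0.0, -0.0]
ft_force: [0.2, -0.1, -4.3]
grip_width: 0.0236
```

```bash
python3 go.py .5967 -.2056 .2914 2.8
python3 - <<'E'
from m import *
a=snap('side','side8');b=snap('top','top8')
cv2.imwrite('pics/f4.png',cv2.resize(a['pixels'][110:200,275:365],None,fx=6,fy=6,interpolation=2))
E
```

```text
t 17.68 pos [ 0.5973 -0.2058  0.3012] H 2.81 tilt [-0.0001 -0.    ] F [ 0.246  -0.1375 -4.3361] Mz -0.04 w 0.0236 q [-0.5084  0.6614  1.5034 -0.0001  0.9768 -0.5574]
shift [ 0.0002 -0.0006  0.0098] turn 0.0002
```

View pics/f4.png

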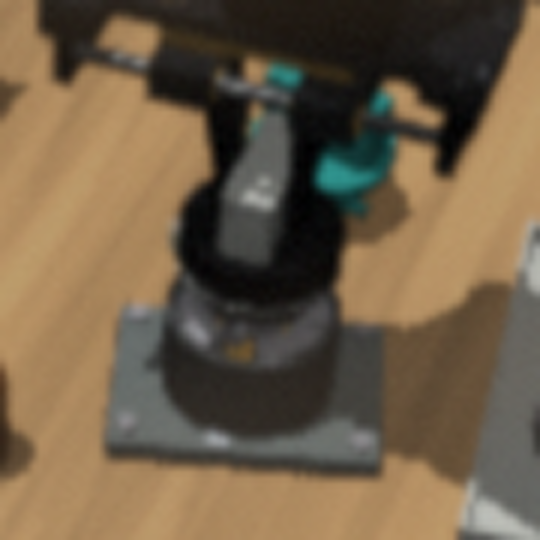

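The foot is 6 mm into the mouth with no contact force. I'll carry on down.

Request:
servo_tool(steps=[0,0,0,0.004,0,0,0,0,0.008,0,0,0,0,0.012,0,0,0,0,0.016,0,0,0,0,0.019,0,0,0,0,0.019,0,0,0,0,0.019,0])

```text
time: 18.65
position: [0.5973, -0.2057, 0.284]
tool_rot: [0.69, 0.724, 0.0, 0.0]
ft_force: [-3.1, 1.7, 7.3]
grip_width: 0.0237
```

```bash
python3 go.py .5967 -.2056 .2784 2.8
```

```text
t 18.65 pos [ 0.5973 -0.2057  0.284 ] H 2.82 tilt [ 0.0006 -0.0004] F [-3.121   1.7244  7.2674] Mz 0.01 w 0.0237 q [-0.5083  0.6847  1.514  -0.0001  0.9421 -0.5574]
shift [ 0.0002 -0.0006  0.0056] turn 0.0003
```

Request:
servo_tool(steps=[0,0,0,0.003,0,0,0,0,0.006,0,0,0,0,0.0065,0,0,0,0,0.0065,0,0,0,0,0.0065,0])

```text
time: 19.27
position: [0.5973, -0.2057, 0.2786]
tool_rot: [0.689, 0.724, 0.0, 0.001]
ft_force: [-4.1, 2.7, 13.1]
grip_width: 0.0237
```

```bash
python3 go.py .5967 -.2056 .2784 2.8
```

```text
t 19.27 pos [ 0.5973 -0.2057  0.2786] H 2.83 tilt [ 0.0008 -0.0007] F [-4.058   2.7251 13.0813] Mz -0.04 w 0.0237 q [-0.5082  0.692   1.5172 -0.0003  0.9313 -0.5574]
shift [ 0.0001 -0.0006  0.0002] turn 0.0005
```

Now I'll turn clockwise 1.309 rad, half at first.

Request:
servo_tool(steps=[0,0,0,0,0.13,0,0,0,0,0.26,0,0,0,0,0.39,0,0,0,0,0.52,0,0,0,0,0.65,0,0,0,0,0.65,0,0,0,0,0.65])

```text
time: 20.15
position: [0.5981, -0.2055, 0.279]
tool_rot: [0.885, 0.466, 0.002, 0.001]
ft_force: [-1.7, 2.5, 13.6]
grip_width: 0.0235
```

```bash
python3 go.py .5967 -.2056 .2784 -72.2
```

```text
t 20.15 pos [ 0.5981 -0.2055  0.279 ] H -34.48 tilt [ 0.0038 -0.0005] F [-1.6639  2.4944 13.5569] Mz -0.10 w 0.0235 q [-0.5077  0.6919  1.5161  0.0018  0.93    0.0929]
shift [-0.0008 -0.0011  0.0006] turn 0.6584
```

Request:
servo_tool(steps=[0,0,0,0,0.13,0,0,0,0,0.26,0,0,0,0,0.39,0,0,0,0,0.52,0,0,0,0,0.62,0,0,0,0,0.68,0,0,0,0,0.68,0,0,0,0,0.68])

```text
time: 21.15
position: [0.5984, -0.2061, 0.2792]
tool_rot: [0.99, 0.144, 0.002, 0.001]
ft_force: [-1.1, 2.1, 13.2]
grip_width: 0.0234
```

```bash
python3 go.py .5967 -.2056 .2854 -72.2
```

```text
t 21.15 pos [ 0.5984 -0.2061  0.2792] H -73.42 tilt [ 0.0053 -0.002 ] F [-1.1281  2.0964 13.1692] Mz -0.07 w 0.0234 q [-0.5081  0.6918  1.5153  0.001   0.9289  0.7727]
shift [-0.0014 -0.0009 -0.0062] turn -0.0213
```

Request:
servo_tool(steps=[0,0,0,-0.002,0,0,0,0,-0.004,0,0,0,0,-0.006,0,0,0,0,-0.008,0,0,0,0,-0.008,0,0,0,0,-0.008,0])

```text
time: 21.9
position: [0.5983, -0.2061, 0.2854]
tool_rot: [0.99, 0.144, 0.002, 0.001]
ft_force: [0.6, 0.9, 6.8]
grip_width: 0.0238
```

```bash
python3 go.py .5967 -.2056 .2854 -72.2
```

```text
t 21.90 pos [ 0.5983 -0.2061  0.2854] H -73.42 tilt [ 0.0046 -0.0017] F [0.5993 0.882  6.757 ] Mz 0.00 w 0.0238 q [-0.5082  0.6833  1.5117  0.0009  0.9418  0.7726]
shift [-0.0014 -0.0009 -0.    ] turn -0.0212
```

Request:
servo_tool(steps=[0,0,0,-0.001,0,0,0,0,-0.002,0,0,0,0,-0.003,0,0,0,0,-0.003,0])

```text
time: 22.4
position: [0.5983, -0.2061, 0.2857]
tool_rot: [0.99, 0.144, 0.002, 0.001]
ft_force: [6.4, 0.3, -5.3]
grip_width: 0.0234
```

```bash
python3 go.py .5967 -.2056 .2854 -72.2
```

```text
t 22.40 pos [ 0.5983 -0.2061  0.2857] H -73.42 tilt [ 0.0036 -0.0011] F [ 6.3528  0.331  -5.3034] Mz -0.06 w 0.0234 q [-0.5083  0.6831  1.5112  0.0009  0.9437  0.7726]
shift [-0.0014 -0.001   0.0003] turn -0.0213
```

The head is caught in the notches: 3 mm more command moved it only 0.3 mm. I'll release and rise.

Request:
servo_tool(steps=[0.03,0,0,0,0,0.06,0,0,0,0,0.06,0,0,0,0,0.06,0,0,0,0,0.06,0,0,-0.03,0,0.06,0,0,-0.06,0,0.06,0,0,-0.1,0,0.06,0,0,-0.1,0])

```text
time: 23.4
position: [0.5981, -0.2062, 0.3907]
tool_rot: [0.99, 0.144, 0.003, 0.003]
ft_force: [-0.3, 0.6, 0.8]
grip_width: 0.0603
```

```bash
python3 go.py .4271 .024 .33 7
python3 - <<'E'
from m import *
a=snap('side','side9');b=snap('top','top9')
cv2.imwrite('pics/g1.png',cv2.resize(a['pixels'][110:210,275:415],None,fx=5,fy=5,interpolation=2))
E
```

```text
t 23.40 pos [ 0.5981 -0.2062  0.3907] H -73.39 tilt [ 0.0072 -0.0042] F [-0.3016  0.6205  0.8241] Mz -0.06 w 0.0603 q [-0.5084  0.5517  1.4297 -0.0001  1.1518  0.7726]
shift [-0.0984 -0.2698  0.0585] turn -1.4031
```

View pics/g1.png

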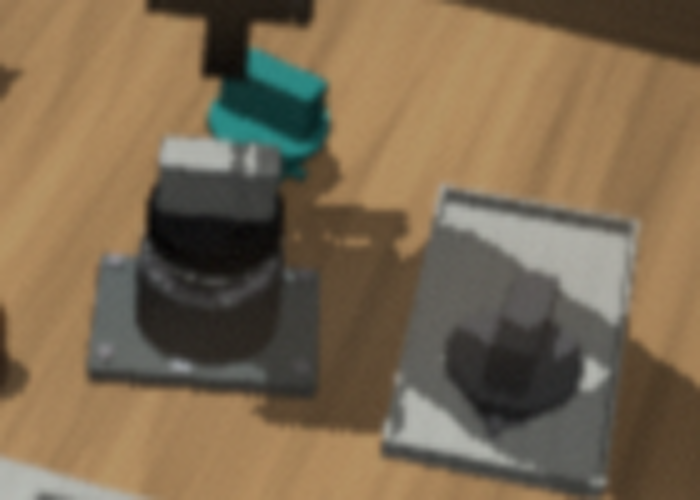

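View pics/top9.png

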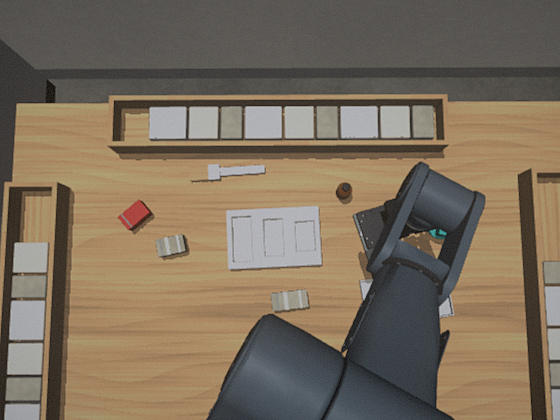

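Run:
```python
from m import *
for n,(x,y,w,h),o,f in [('top0',(225,202,100,72),'j1',8),('side0',(230,198,100,95),'j2',6)]:
    im=load(n)['pixels'][y:y+h,x:x+w]
    im=cv2.resize(im,None,fx=f,fy=f,interpolation=cv2.INTER_CUBIC)
    im=cv2.convertScaleAbs(im,alpha=2.2,beta=-180); cv2.imwrite('pics/%s.png'%o,im)
```

```text
(no output)
```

View pics/j1.png

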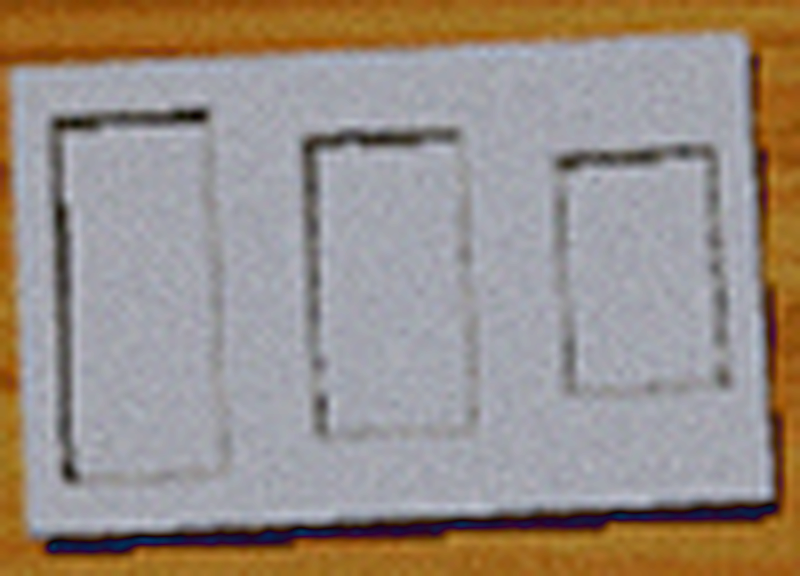

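View pics/j2.png

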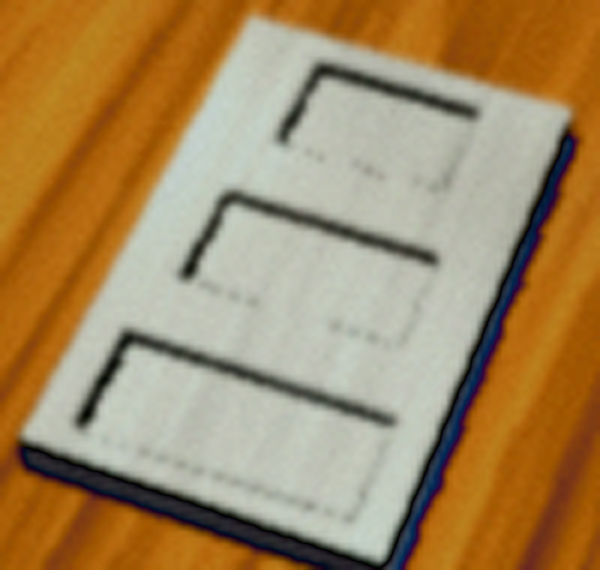

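```bash
python3 - <<'E'
from m import *
t=load('top0');s=load('side0')
for nm,c,o,f,Q in [('med t',t,(225,202),8,[(304,136),(466,129),(476,430),(318,436)]),('short t',t,(225,202),8,[(556,155),(715,148),(730,385),(570,392)]),('long t',t,(225,202),8,[(52,118),(212,110),(228,470),(66,478)]),
 ('med s',s,(230,198),6,[(228,193),(440,260),(402,345),(185,278)]),('short s',s,(230,198),6,[(320,65),(478,113),(448,190),(283,143)])]:
    P=onplane(c,(np.array(Q)+.5)/f-.5+o,.022)[:,:2]
    e=[np.linalg.norm(P[i]-P[(i+1)%4])*1000 for i in range(4)]
    d=(P[0]+P[1]-P[2]-P[3]) if 't' in nm[-1] else (P[0]+P[3]-P[1]-P[2])
    j=np.array([.586,.0638]) if c is t else np.array([.5847,.0625]); a=np.radians(2.6); v=P.mean(0)-j
    print(nm,P.mean(0),np.array(e),np.degrees(np.arctan2(d[1],d[0])),'jigframe',v[0]*np.cos(a)+v[1]*np.sin(a),-v[0]*np.sin(a)+v[1]*np.cos(a))
E
python3 go.py .4271 .024 .30 7
```

```text
med t [0.5861 0.0632] [51.6766 95.959  49.9535 95.6857] 2.1590287467313924 jigframe 9.044026116400409e-05 -0.0005877249331474084
short t [ 0.5898 -0.0167] [50.6941 75.6765 50.663  75.6548] 2.9522566505131245 jigframe 0.00010345942381036763 -0.08058592111010303
long t [0.583 0.143] [ 51.0786 114.8059  51.1792 114.7588] 2.673828953828849 jigframe 0.0005629115410564389 0.07928102689276456
med s [0.5832 0.0634] [94.0558 44.95   93.2958 46.6398] 2.827529047484675 jigframe -0.0014557645520369145 0.001002509172672224
short s [ 0.5864 -0.0165] [73.1549 44.3487 73.7485 46.6291] 2.9829296834547736 jigframe -0.0018425900871316585 -0.07900325943114829
t 23.50 pos [ 0.5969 -0.2056  0.3869] H -73.40 tilt [ 0.     -0.0002] F [-0.2845  0.5845 -0.8586] Mz -0.00 w 0.0600 q [-0.5085  0.5555  1.4343 -0.0002  1.1517  0.7726]
shift [-0.0971 -0.2686  0.0869] turn -1.4032
```

Request:
servo_tool(steps=[0.07,-0.02,-0.06,0,-0.17,0.07,-0.05,-0.12,0,-0.34,0.07,-0.07,-0.18,0.02,-0.51,0.07,-0.09,-0.24,0.06,-0.68,0.07,-0.097,-0.269,0.09,-0.85,0.07,-0.097,-0.269,0.11,-1.02,0.07,-0.097,-0.269,0.127,-1.19,0.07,-0.097,-0.269,0.127,-1.36,0.07,-0.097,-0.269,0.127,-1.403,0.07,-0.097,-0.269,0.127,-1.403,0.07,-0.097,-0.269,0.127,-1.403])

```text
time: 24.88
position: [0.4271, 0.0244, 0.2593]
tool_rot: [0.663, 0.749, -0.0, -0.001]
ft_force: [-0.3, -0.3, 0.1]
grip_width: 0.0699
```

```bash
python3 go.py .4271 .024 .194 7
python3 - <<'E'
from m import *
a=snap('side','side10');b=snap('top','top10')
cv2.imwrite('pics/g2.png',cv2.resize(a['pixels'][180:300,290:410],None,fx=5,fy=5,interpolation=2))
E
```

```text
t 24.88 pos [0.4271 0.0244 0.2593] H 6.95 tilt [-0.0014  0.0003] F [-0.2806 -0.2549  0.1345] Mz -0.02 w 0.0699 q [-0.2055  0.5476  2.0448 -0.0001  0.5507 -0.3268]
shift [-0.0004  0.0001  0.0653] turn -0.0009
```

View pics/g2.png

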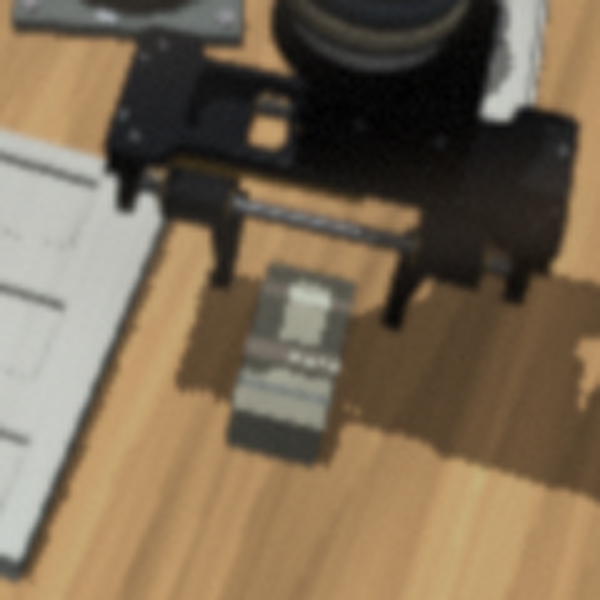

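View pics/top10.png

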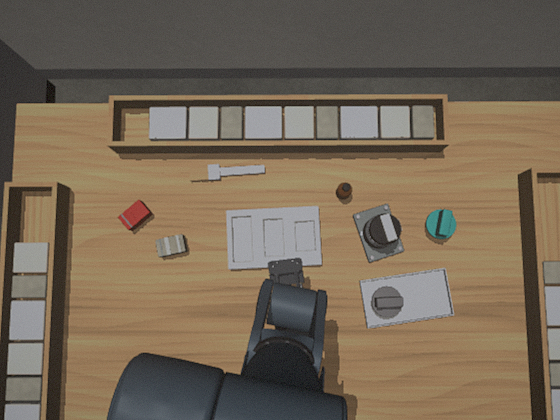

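The medium slab (crop 290,360) lies centred under the jaws and hasn't moved. Going down.

Request:
servo_tool(steps=[0.07,0,0,0.025,0,0.07,0,0,0.045,0,0.07,0,0,0.058,0,0.07,0,0,0.065,0,0.07,0,0,0.065,0,0.03,0,0,0.065,0,0.03,0,0,0.065,0,0.03,0,0,0.065,0,0.03,0,0,0.065,0,0.03,0,0,0.065,0], force=40)

```text
time: 26.22
position: [0.4275, 0.0243, 0.195]
tool_rot: [0.663, 0.749, 0.0, 0.0]
ft_force: [0.3, 0.3, 5.1]
grip_width: 0.0435
```

```bash
python3 go.py .4271 .024 .194 7
```

```text
t 26.23 pos [0.4275 0.0243 0.195 ] H 6.99 tilt [ 0.0007 -0.0001] F [0.304  0.3356 5.1143] Mz 0.03 w 0.0435 q [-0.2055  0.6979  2.0729  0.0001  0.3701 -0.3274]
shift [-0.0003 -0.0004  0.001 ] turn -0.0002
```

Request:
servo_tool(steps=[0.03,0,0,-0.01,0,0.03,0,0,-0.03,0,0.03,0,0,-0.05,0,0.03,0,0,-0.07,0,0.03,0,0,-0.07,0])

```text
time: 26.85
position: [0.4275, 0.0243, 0.2658]
tool_rot: [0.663, 0.749, 0.001, 0.001]
ft_force: [-0.2, 0.6, -3.0]
grip_width: 0.0437
```

```bash
python3 go.py .5853 .063 .25 92.55
```

```text
t 26.85 pos [0.4275 0.0243 0.2658] H 7.00 tilt [ 0.0027 -0.0005] F [-0.2272  0.5759 -3.0351] Mz -0.02 w 0.0437 q [-0.2054  0.5328  2.0408  0.      0.5652 -0.3275]
shift [0.0192 0.1613 0.0162] turn -1.4932
```

Request:
servo_tool(steps=[0.03,0.005,0.03,0,-0.15,0.03,0.01,0.06,0,-0.3,0.03,0.015,0.09,0,-0.45,0.03,0.019,0.12,0,-0.6,0.03,0.019,0.15,0,-0.75,0.03,0.019,0.161,0,-0.9,0.03,0.019,0.161,0,-1.05,0.03,0.019,0.161,0,-1.2,0.03,0.019,0.161,0,-1.35,0.03,0.019,0.161,0.01,-1.493,0.03,0.019,0.161,0.016,-1.493,0.03,0.019,0.161,0.016,-1.493])

```text
time: 28.35
position: [0.5843, 0.0628, 0.2473]
tool_rot: [-0.021, 1.0, 0.0, -0.002]
ft_force: [-0.3, -0.4, -3.6]
grip_width: 0.0438
```

```bash
python3 go.py .5853 .063 .224 92.55
python3 - <<'E'
from m import *
a=snap('side','side11');b=snap('top','top11')
cv2.imwrite('pics/g3.png',cv2.resize(a['pixels'][170:310,220:360],None,fx=5,fy=5,interpolation=2))
cv2.imwrite('pics/g4.png',cv2.resize(b['pixels'][180:320,210:350],None,fx=5,fy=5,interpolation=2))
E
```

```text
t 28.35 pos [0.5843 0.0628 0.2473] H 92.42 tilt [-0.0032  0.0002] F [-0.3064 -0.4003 -3.5684] Mz -0.00 w 0.0438 q [-0.083   0.6952  1.6483 -0.      0.8013 -1.6959]
shift [-0.0011  0.0002  0.0233] turn -0.0023
```

View pics/g3.png

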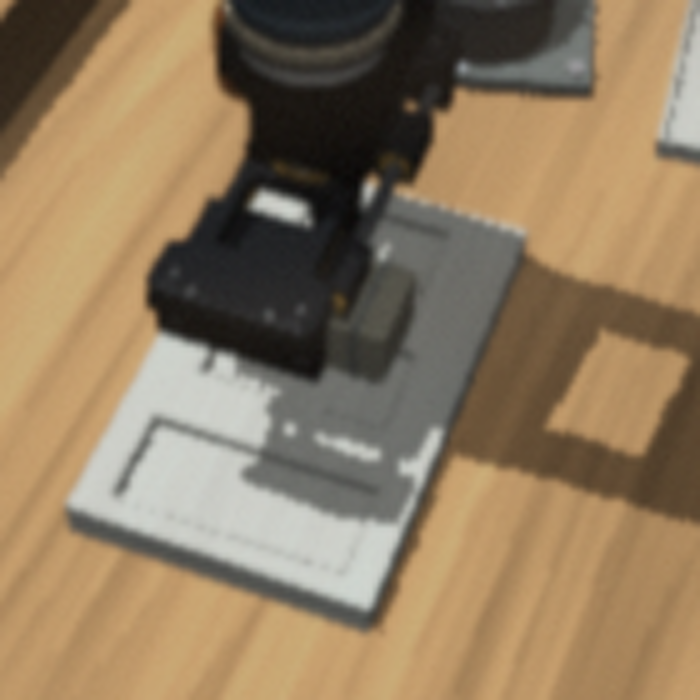

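View pics/g4.png

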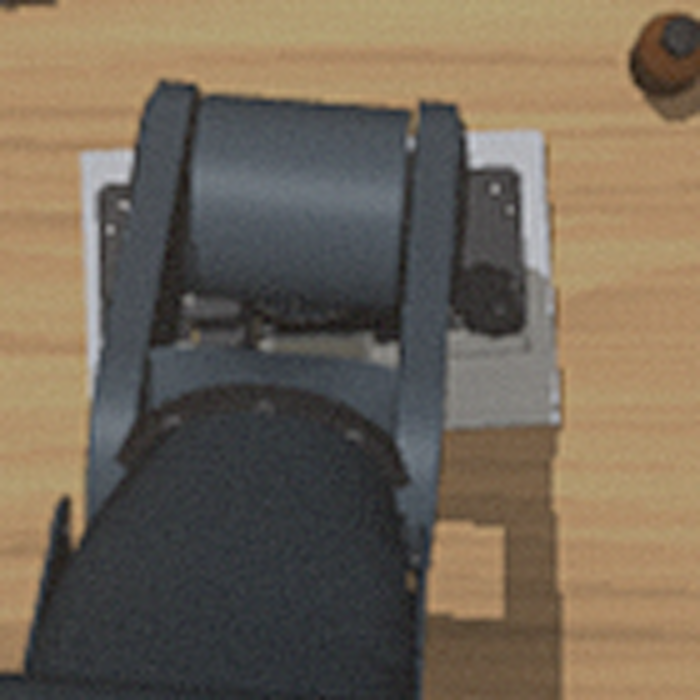

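Request:
servo_tool(steps=[0.03,-0.0007,0,0.01,0,0.03,-0.0007,0,0.02,0,0.03,-0.0007,0,0.027,0,0.03,-0.0007,0,0.027,0,0.03,-0.0007,0,0.027,0])

```text
time: 29.08
position: [0.5857, 0.0628, 0.2218]
tool_rot: [-0.022, 1.0, -0.0, 0.0]
ft_force: [0.1, -0.8, -3.2]
grip_width: 0.0438
```

```bash
python3 go.py .5853 .063 .209 92.55
```

```text
t 29.07 pos [0.5857 0.0628 0.2218] H 92.53 tilt [ 0.0002 -0.    ] F [ 0.098  -0.7648 -3.1705] Mz 0.02 w 0.0438 q [-0.0828  0.7372  1.6552 -0.      0.749  -1.6977]
shift [0.0004 0.0002 0.0128] turn -0.0003
```

Request:
servo_tool(steps=[0.03,0,0,0.003,0,0.03,0,0,0.006,0,0.03,0,0,0.009,0,0.03,0,0,0.009,0])

```text
time: 29.58
position: [0.5855, 0.0628, 0.2124]
tool_rot: [-0.022, 1.0, 0.0, -0.0]
ft_force: [-0.0, -0.7, -2.6]
grip_width: 0.0436
```

```bash
python3 go.py .5853 .063 .209 92.55
```

```text
t 29.57 pos [0.5855 0.0628 0.2124] H 92.53 tilt [-0.0007  0.0001] F [-0.0412 -0.6801 -2.6019] Mz -0.01 w 0.0436 q [-0.0828  0.7523  1.6583 -0.      0.7317 -1.6978]
shift [0.0001 0.0002 0.0034] turn -0.0003
```

It's in the pocket, below the rim, with no contact. I'll seat it and release.

Request:
servo_tool(steps=[0.03,0,0,0.002,0,0.03,0,0,0.004,0,0.03,0,0,0.004,0,0.05,0,0,0.004,0,0.06,0,0,0.004,0,0.06,0,0,0.004,0,0.06,0,0,-0.02,0,0.06,0,0,-0.05,0,0.06,0,0,-0.08,0,0.06,0,0,-0.08,0])

```text
time: 30.82
position: [0.5865, 0.0628, 0.2952]
tool_rot: [-0.022, 1.0, -0.0, 0.003]
ft_force: [-0.8, 0.2, 0.1]
grip_width: 0.06
```

```bash
python3 go.py .5645 .3225 .27 12.3
```

```text
t 30.82 pos [0.5865 0.0628 0.2952] H 92.54 tilt [ 0.0058 -0.0005] F [-0.8235  0.2267  0.1272] Mz 0.03 w 0.0600 q [-0.0827  0.6233  1.6199  0.      0.8926 -1.6978]
shift [0.0106 0.2605 0.0249] turn 1.4005
```

Request:
servo_tool(steps=[0.07,0.003,0.05,0,0.17,0.07,0.005,0.1,0,0.34,0.07,0.008,0.15,0,0.51,0.07,0.011,0.2,0,0.68,0.07,0.011,0.24,0,0.85,0.07,0.011,0.26,0,1.02,0.07,0.011,0.26,0.02,1.19,0.07,0.011,0.26,0.02,1.36,0.07,0.011,0.26,0.02,1.4,0.07,0.011,0.26,0.02,1.4,0.07,0.011,0.26,0.02,1.4])

```text
time: 32.2
position: [0.5629, 0.3219, 0.272]
tool_rot: [0.627, 0.779, -0.001, -0.0]
ft_force: [-0.3, 0.1, -0.7]
grip_width: 0.0698
```

```bash
python3 - <<'E'
from m import *
a=snap('side','side12');b=snap('top','top12')
cv2.imwrite('pics/g5.png',cv2.resize(a['pixels'][200:400,150:350],None,fx=4,fy=4,interpolation=2)[:600])
for n,c,box,sm,vmn,z in [('med s',a,(240,200,70,75),0,0,0)]: pass
E
python3 go.py .5645 .3225 .194 12.3
```

```text
t 32.30 pos [0.5631 0.322  0.2724] H 12.33 tilt [-0.0005 -0.0002] F [-0.3484  0.335  -1.4067] Mz 0.07 w 0.0703 q [ 0.3474  0.719   1.4739 -0.      0.9492  0.1322]
shift [0.0002 0.0016 0.0784] turn 0.0006
```

View pics/g5.png

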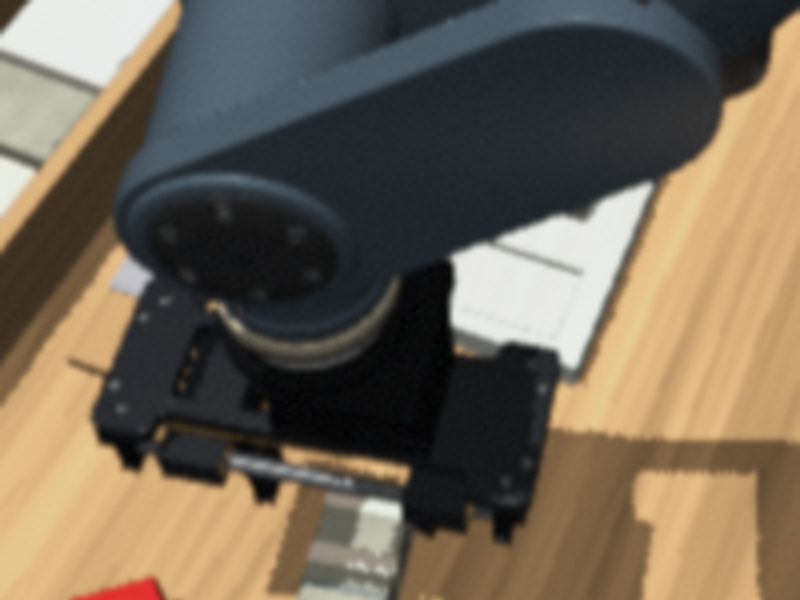

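View pics/top12.png

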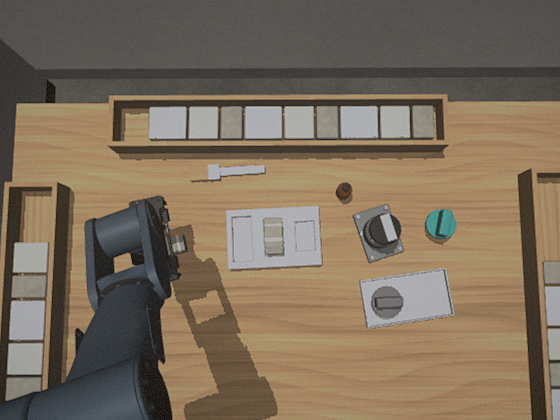

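The short slab (crop 350,550) is where it was measured, clear of the red look-alike (crop 120,590). Going down.

Request:
servo_tool(steps=[0.07,0,0.0013,0.03,0,0.07,0,0.0013,0.055,0,0.07,0,0.0013,0.07,0,0.07,0,0.0013,0.078,0,0.07,0,0.0013,0.078,0,0.03,0,0.0013,0.078,0,0.03,0,0.0013,0.078,0,0.03,0,0.0013,0.078,0,0.03,0,0.0013,0.078,0,0.03,0,0.0013,0.078,0], force=40)

```text
time: 33.55
position: [0.5645, 0.3224, 0.1952]
tool_rot: [0.627, 0.779, 0.0, 0.0]
ft_force: [-0.5, -1.2, 2.2]
grip_width: 0.0439
```

```bash
python3 go.py .5645 .3225 .194 12.3
```

```text
t 33.55 pos [0.5645 0.3224 0.1952] H 12.32 tilt [0.0006 0.0002] F [-0.4644 -1.2368  2.2041] Mz 0.01 w 0.0439 q [ 0.3473  0.8311  1.4974 -0.0001  0.8125  0.1323]
shift [0.0001 0.     0.0012] turn 0.0004
```

Request:
servo_tool(steps=[0.03,0,0,0,0,0.03,0,0,-0.01,0,0.03,0,0,-0.03,0,0.03,0,0,-0.06,0,0.03,0,0,-0.08,0,0.03,0,0,-0.08,0,0.03,0,0,-0.08,0])

```text
time: 34.42
position: [0.5639, 0.3221, 0.2742]
tool_rot: [0.627, 0.779, -0.001, -0.0]
ft_force: [-0.3, 0.4, -2.9]
grip_width: 0.0442
```

```bash
python3 go.py .5889 -.0169 .25 92.55
```

```text
t 34.42 pos [0.5639 0.3221 0.2742] H 12.32 tilt [-0.0013 -0.0005] F [-0.2576  0.3957 -2.8703] Mz 0.01 w 0.0442 q [ 0.3473  0.7175  1.4703 -0.      0.9552  0.1323]
shift [-0.3366 -0.0479  0.0244] turn -1.4003
```

Request:
servo_tool(steps=[0.03,-0.035,-0.005,0,-0.12,0.03,-0.07,-0.01,0,-0.24,0.03,-0.105,-0.015,0,-0.36,0.03,-0.14,-0.02,0,-0.48,0.03,-0.175,-0.025,0,-0.6,0.03,-0.21,-0.03,0,-0.75,0.03,-0.245,-0.035,0,-0.9,0.03,-0.28,-0.04,0,-1.05,0.03,-0.31,-0.044,0,-1.2,0.03,-0.33,-0.048,0,-1.33,0.03,-0.337,-0.048,0.015,-1.4,0.03,-0.337,-0.048,0.024,-1.4])

```text
time: 35.92
position: [0.5889, -0.0178, 0.249]
tool_rot: [-0.021, 1.0, 0.0, -0.001]
ft_force: [-0.2, -0.0, -2.1]
grip_width: 0.0436
```

Request:
servo_tool(steps=[0.03,0,0,0,0,0.03,0,0,0,0])

```text
time: 36.17
position: [0.5893, -0.0166, 0.2506]
tool_rot: [-0.022, 1.0, 0.0, -0.0]
ft_force: [0.4, 0.3, -3.3]
grip_width: 0.044
```

```bash
python3 go.py .5889 -.0169 .222 92.55;  python3 - <<'E'
from m import *
a=snap('side','side13')
cv2.imwrite('pics/g6.png',cv2.resize(a['pixels'][170:310,220:360],None,fx=5,fy=5,interpolation=2)[:600])
b=load('top12')
cv2.imwrite('pics/g7.png',cv2.resize(b['pixels'][195:275,215:330],None,fx=6,fy=6,interpolation=2)[:600])
E
```

```text
t 36.17 pos [ 0.5893 -0.0166  0.2506] H 92.54 tilt [-0.0004  0.0002] F [ 0.4256  0.2575 -3.3407] Mz -0.04 w 0.0440 q [-0.2175  0.6915  1.6427  0.0001  0.8078 -1.8328]
shift [ 0.0004 -0.0003  0.0286] turn -0.0001
```

View pics/g6.png

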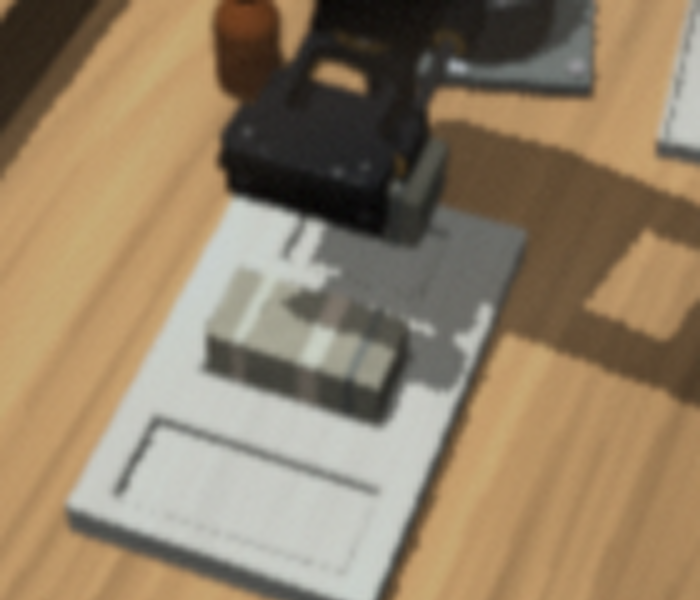

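View pics/g7.png

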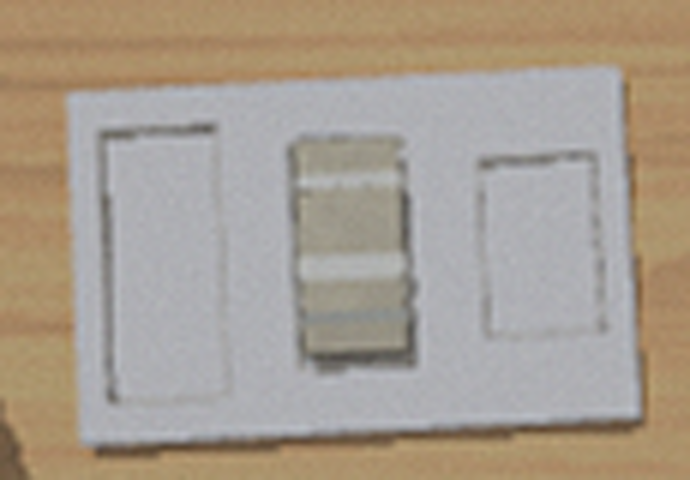

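The medium slab sits square in its pocket (crop 350,245). Now I'll lower the short one.

Request:
servo_tool(steps=[0.03,0,0,0.012,0,0.03,0,0,0.023,0,0.03,0,0,0.03,0,0.03,0,0,0.033,0,0.03,0,0,0.036,0,0.03,0,0,0.038,0,0.03,0,0,0.038,0,0.03,0,0,0.038,0])

```text
time: 37.22
position: [0.5895, -0.0172, 0.213]
tool_rot: [-0.022, 1.0, -0.0, 0.0]
ft_force: [0.2, 0.4, -2.8]
grip_width: 0.0437
```

```bash
python3 go.py .5889 -.0169 .2092 92.55
```

```text
t 37.23 pos [ 0.5895 -0.0172  0.213 ] H 92.53 tilt [ 0.0004 -0.0001] F [ 0.1634  0.4201 -2.815 ] Mz 0.04 w 0.0437 q [-0.2185  0.7521  1.6561 -0.      0.7329 -1.8335]
shift [0.0006 0.0003 0.0038] turn -0.0003
```

Request:
servo_tool(steps=[0.03,0,0,0.002,0,0.03,0,0,0.0045,0,0.03,0,0,0.0045,0,0.05,0,0,0.0045,0,0.06,0,0,0.0045,0,0.06,0,0,0.0045,0,0.06,0,0,-0.02,0,0.06,0,0,-0.05,0,0.06,0,0,-0.08,0,0.06,0,0,-0.1,0,0.06,0,0,-0.13,0,0.06,0,0,-0.15,0])

```text
time: 38.72
position: [0.5895, -0.0171, 0.364]
tool_rot: [-0.022, 1.0, -0.0, 0.001]
ft_force: [-0.2, 0.3, -0.6]
grip_width: 0.0599
```

```bash
python3 go.py .4 .45 .38 60
```

```text
t 38.73 pos [ 0.5895 -0.0171  0.364 ] H 92.54 tilt [ 0.0014 -0.0003] F [-0.1758  0.3335 -0.6044] Mz 0.01 w 0.0599 q [-0.2184  0.529   1.565   0.      1.0462 -1.8335]
shift [ 0.1686  0.4751 -0.0164] turn 0.5679
```

Request:
servo_tool(steps=[0.06,0.02,0.05,0,0.1,0.06,0.04,0.1,0,0.2,0.06,0.06,0.15,0,0.3,0.06,0.08,0.2,0,0.4,0.06,0.1,0.25,0,0.5,0.06,0.12,0.3,0,0.56,0.06,0.14,0.35,0,0.56,0.06,0.15,0.4,0,0.56,0.06,0.16,0.45,0,0.56,0.06,0.168,0.475,0,0.56,0.06,0.168,0.475,0,0.56,0.06,0.168,0.475,0,0.56])

```text
time: 40.22
position: [0.4006, 0.4493, 0.3624]
tool_rot: [0.255, 0.967, -0.001, -0.0]
ft_force: [-0.0, -1.0, 0.3]
grip_width: 0.0599
```

Run:
```python
from m import *
a=snap('side','side14');b=snap('top','top14')
cv2.imwrite('pics/k1.png',cv2.resize(b['pixels'][190:340,215:475],None,fx=3,fy=3,interpolation=2))
cv2.imwrite('pics/k2.png',cv2.resize(a['pixels'][100:300,220:420],None,fx=3,fy=3,interpolation=2))
```

```text
(no output)
```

View pics/top14.png

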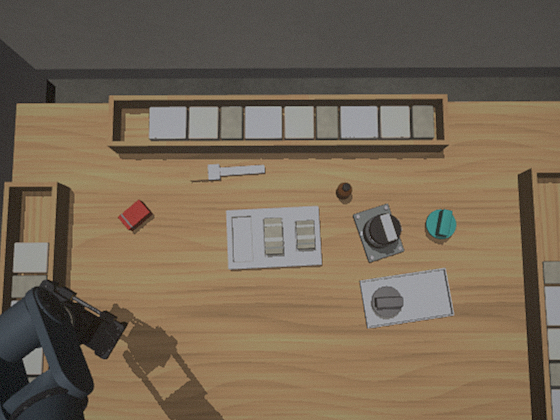

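View pics/k1.png

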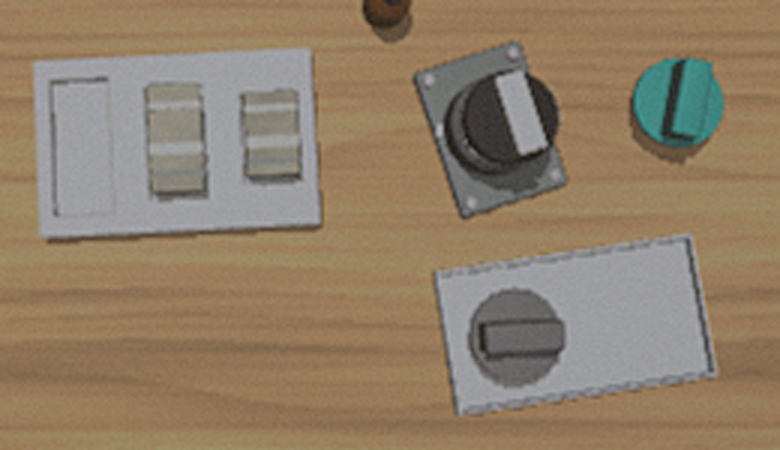

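View pics/k2.png

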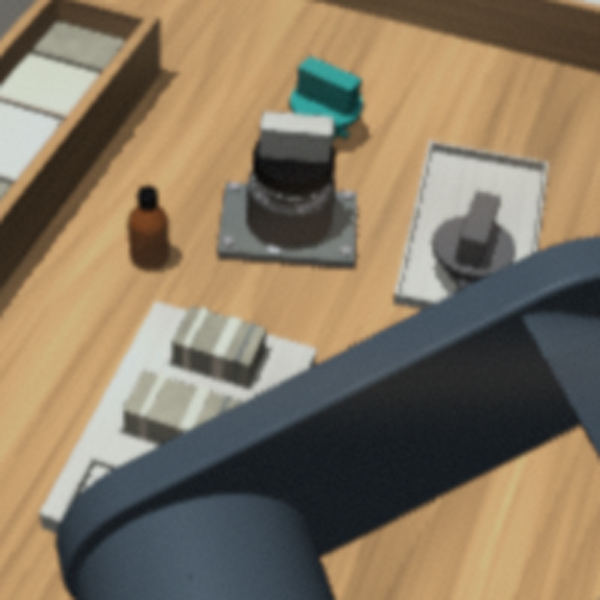

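Run:
```python
from m import *
c=load('top14'); U=cv2.GaussianBlur(up(c),(0,0),3); hsv=cv2.cvtColor(U,cv2.COLOR_BGR2HSV)
vis=up(c)
def sel(box,m):
    x,y,w,h=[v*S for v in box]; k,_=cv2.findContours(cv2.morphologyEx(m[y:y+h,x:x+w].astype(np.uint8),cv2.MORPH_CLOSE,np.ones((45,9))),0,1)
    k=max(k,key=cv2.contourArea)[:,0]+[x,y]; cv2.polylines(vis,[k.astype(np.int32)],True,(0,0,255),1); return (k+.5)/S-.5
tan=(hsv[...,1]>17)&(hsv[...,2]>85)
j=np.array([.586,.0638]);a=np.radians(2.6)
for n,box,yo in[('med',(258,213,31,48),0),('short',(292,213,25,44),-.08)]:
    p,L,W,ang=fitrect(c,sel(box,tan),.05); v=p-j
    print(n,L,W,ang,'jig dx,dy mm',1e3*(v[0]*np.cos(a)+v[1]*np.sin(a)),1e3*(-v[0]*np.sin(a)+v[1]*np.cos(a)-yo))
hb=(hsv[...,1]<60)&(hsv[...,2]>110)
p,L,W,ang=fitrect(c,sel((376,210,24,34),hb),.132); print('head bar',p,L,W,ang)
cv2.imwrite('pics/k3.png',vis[200*S:275*S,220*S:410*S])
```

```text
med 119.31085968017578 45.3338508605957 2.764065742492676 jig dx,dy mm -0.936478420230526 -0.4971126197137031
short 73.2074966430664 44.99037170410156 3.143249034881592 jig dx,dy mm -1.9663701347433096 0.5494049142623081
head bar [ 0.5992 -0.2011] 86.16675567626953 36.419647216796875 10.569181442260742
```

View pics/k3.png

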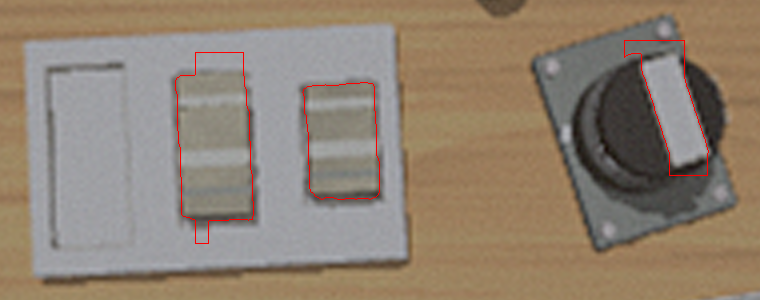

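```bash
python3 - <<'E'
from m import *
c=load('top14'); Q=(np.array([(643,59),(683,51),(707,155),(671,167)])+.5)/4-.5+[220,200]
P=onplane(c,Q,.132)[:,:2]; d=P[0]+P[1]-P[2]-P[3]
print('top',P.mean(0),np.linalg.norm(d)/2,np.degrees(np.arctan2(d[1],d[0])))
s=load('side14')
cv2.imwrite('pics/k4.png',cv2.resize(s['pixels'][130:190,290:345],None,fx=10,fy=10,interpolation=2))
cv2.imwrite('pics/k5.png',cv2.resize(s['pixels'][145:205,350:410],None,fx=10,fy=10,interpolation=2))
E
python3 go.py
```

```text
top [ 0.5987 -0.2065] 0.06340180790975411 12.122629878201389
t 40.33 pos [0.401  0.4488 0.3626] H 60.37 tilt [-0.0004 -0.0008] F [ 0.1466 -0.3024  0.2322] Mz 0.05 w 0.0601 q [ 0.6562  0.5463  1.5343 -0.0004  1.0618 -0.3972]
```

View pics/k4.png

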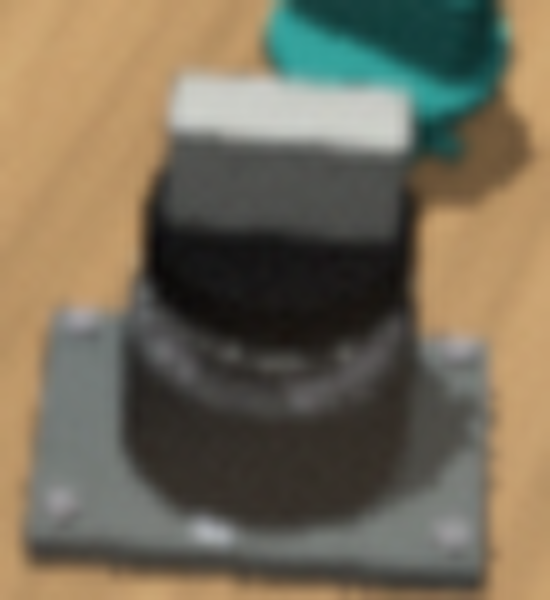

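View pics/k5.png

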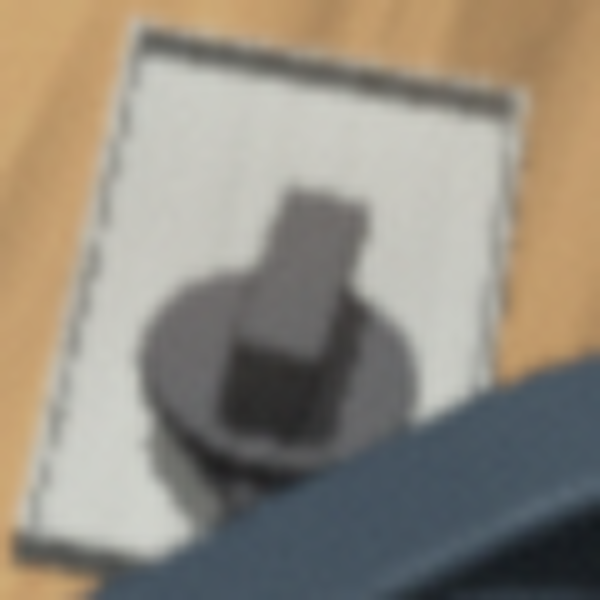

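Run:
```python
from m import *
s=load('side14'); Q=(np.array([(178,72),(412,92),(412,152),(168,132)])+.5)/10-.5+[290,130]
P=onplane(s,Q,.132)[:,:2]; d=P[0]+P[3]-P[1]-P[2]
print('side',P.mean(0),np.linalg.norm(d)/2,np.degrees(np.arctan2(d[1],d[0])))
Q=(np.array([(55,310),(490,345),(482,582),(28,555)])+.5)/10-.5+[290,130]
P=onplane(s,Q,.014)[:,:2]; print('plate side',P.mean(0)); 
for i,j in((0,1),(3,2)): d=P[i]-P[j]; print(np.degrees(np.arctan2(d[1],d[0])),np.linalg.norm(d))
cv2.imwrite('pics/k6.png',cv2.resize(load('top14')['pixels'][195:270,350:410],None,fx=10,fy=8,interpolation=2)[:600])
c=load('top14');U=cv2.GaussianBlur(up(c),(0,0),1.5);hsv=cv2.cvtColor(U,cv2.COLOR_BGR2HSV)
m=((hsv[...,1]<60)&(hsv[...,2]>120)).astype(np.uint8); m[:, :380*4]=0;m[:,398*4:]=0;m[:214*4]=0;m[243*4:]=0
m=cv2.morphologyEx(m,cv2.MORPH_OPEN,np.ones((13,13)))
k,_=cv2.findContours(m,0,1);k=max(k,key=cv2.contourArea)[:,0];print(len(k),cv2.minAreaRect(k))
print('bar',fitrect(c,(k+.5)/4-.5,.132))
v=up(c);cv2.polylines(v,[k],True,(0,0,255),1);cv2.imwrite('pics/k7.png',cv2.resize(v[205*4:250*4,370*4:405*4],None,fx=3,fy=3))
```

```text
side [ 0.5957 -0.2059] 0.0633284869773383 16.808109886055927
plate side [ 0.594  -0.2017]
17.378474309051825 0.12810210475368428
19.331378325657163 0.12631379456032252
264 ((1554.5501708984375, 909.1500854492188), (108.14989471435547, 38.89601135253906), 71.56504821777344)
bar (array([ 0.5979, -0.2056]), 62.498680114746094, 22.695079803466797, 16.873689651489258)
```

View pics/k7.png

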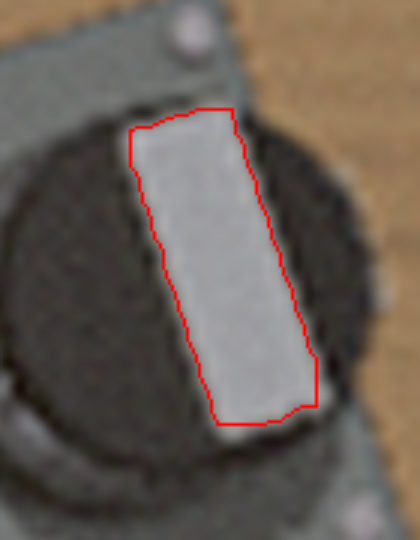

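Both views put the bar at 16.8–16.9°, against 17.8° for the mount, within 1 mm of the bore axis and at the right height. Everything is in place, so I'll hand in.

```bash
python3 -c "
from rig import hand_in,get_obs
print(hand_in()); print(get_obs()['time'])"
```

```text
the job is handed in; nothing more can be done
None
the job is handed in; nothing more can be done
```

I finished the whole job and handed it in at about 40 s of the 210 s allowed; the rig gives no verdict on hand-in.

- **Cap:** I unlocked the grey cap and stood it in the free half of the tray. The last pictures show it upright there.
- **Scan head:** It is locked on the mount. When I pulled up on it, 3 mm more command moved it only 0.3 mm. Both views put its bar at about 16.8°, against 17.8° for the mount, and within about 1 mm of the bore axis.
- **Slabs:** Only the short and medium slabs were on the bench; there was no long one. Both sit in their own pockets. The top view puts them within about 2 mm of centre, 0.2–0.5° off the jig's angle. The medium's lengthwise reading is rough because its outline picked up some background.
- **Left alone:** The bottle, brush, red block and turquoise cap look unmoved in the last pictures. I saw no sign of a slab being knocked aside.

**Checks that disagreed:**
- **Cameras:** They differed from each other by 1–2 mm, so I averaged them.
- **Head bar angle:** My first hand-read angle from the top view was 12°. A cleaner outline gave 16.9°, matching the side view.
- **Rough outlines:** The first automatic outline of the head bar was spoiled by background, so I threw it out. I did not redo the medium slab's outline.

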